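# Pull the spring tester's rod to its length mark and hold it

### The arm

A 6-joint arm with a two-finger parallel gripper is mounted at the origin on the work surface. World frame = base frame: x ahead of the robot, y to its left, z up, the work surface at z = 0. Lengths are in m, angles in rad, forces in N, time in s.
With the tool pointing down it reaches from about 0.375 to 0.9 m from the base axis. Payload 3.1 kg.
Tool frame: the origin (TCP) lies midway between the tips of the shut fingers; the grasp point (between the pads) lies grip_point_offset behind it (grip_point_offset is the distance from the TCP to the grasp point, in m); y points along the fingers, z is the direction in which the jaws open and shut, and the axes are right-handed (so a half turn about y gives the same grasp; the last joint's range is limited). The gripper opens to 87 mm and grips with 3 to 60 N. Pads are 19 mm wide; open, the fingers measure 117 mm over their backs; the gripper's body (75 mm by 190 mm) begins 51 mm behind the grasp point.
Start: joints at [-1.472, 0.527, 1.433, -0, 1.181, -0.178], TCP at [0.171, -0.601, 0.202] pointing down, gripper open.
Joint ranges: [-3.08, 3.08], [-0.75, 2.2], [0.22, 2.44], [-1.43, 4.57], [0, 2.65], [-2.85, 2.85]. Speed limits (rad/s): [2.79, 2.79, 3.14, 3.14, 3.14, 3.14].

### API

Orientations are given as a unit quaternion [x, y, z, w].
In Python, from rig import * gives the robot as it stands.
- The arm moves only by the tool jog_arm, never from a script. Its argument "increments" is a list that holds one entry, the list of rows, each a list of 7 numbers: the turn, a rotation vector about the world's x, y, z in degrees, then the shift along the world's x, y, z in m, then the closure, from -1 (fully open) to 1 (shut), so that 0 is half open. In form: [[[rx, ry, rz, x, y, z, jaw], ...]]. A call has 1 to 8 rows; each row is the pose to reach, as a shift and turn from the pose measured when the call began; what a row does not reach only later rows make up. A row lasts 1/10 s, in which the tool goes at most 50 mm and 8.59 degrees, less where a joint would pass 70% of its speed; a pose out of reach is approached as far as the arm can. A call with a gripper value outside its range is refused whole. The fingers move at their own pace and stop on an object; "squeeze" is the grip in N (left out, the last holds). Time passes only in rows, so rows that repeat a pose let the fingers close. It gives the time, the measured TCP pose, the force and the opening at its end, in the units of the state.
- get_obs(): the state, without advancing time (a new reading comes with each control period).
- camera(name): name is "side" or "top" or "wrist"; returns the picture (480x640x3 uint8, red, green, blue); there is no depth.
- camera_info(name): a dict with "K" (3x3 intrinsics, pixels), "k1" (the pictures are not rectified: a ray, as slopes to the right and down, at radius r is drawn at 1 + k1 r^2 times it, then the intrinsics apply), "R" (3x3) and "t" (3): a world point X has camera coordinates R X + t. Camera axes: x right, y down, z forward; pixel columns grow to the right and rows downward; lengths in m; the calibration is good to about 2 mm. A picture is of the moment at which its call begins: read the wrist's pose just before it. camera_info takes no time and is no camera call; for the wrist camera it gives the pose at the moment of the call.
- hand_in(): hands the job in, once; it reports no verdict.
The state is a dict: "time": time; "q": joint angles; "joint_velocities": joint speeds; "joint_torque": joint torques, N m; "position": TCP position; "tool_rot": TCP orientation; "ft_force": force on the tool from outside, world axes, zero at the start; "moment": the same for the moment, N m; "grip_width": finger opening in m.
Only numpy, scipy, OpenCV 4.12 (cv2) and the standard library are available. Lean on these libraries where they do the work, as an engineer would, in place of code of your own. Each camera call takes 0.05 s, during which the arm holds its last target.

### The job

On the small spring tester with the leaning barrel, take the loose protective cap off and stand it on its open rim on the square cork mat, letting go of it. Then take the tester's rod by its knob and pull it out along its axis against the spring until the rod's flange is level with the length pointer on the scale, and finish while still holding it there, steady, so the reading can be taken. Leave the pointer at its setting and the other things on the bench where they stand.

Things in the scene. Friction and masses are not known exactly. Their poses are not given: they have to be found in the camera images.
- tester: spring tester fixed to the bench: grey base 140 x 90, 30 high, a white block on it and an aluminium barrel 50 in diameter leaning 20 degrees (0.35 rad) from vertical towards the tester's own -x (roughly to the robot; yaw up to 0.4 rad either way). Origin: underside, near the base's middle; z up. Nothing stands beside the barrel on its two y sides: close the fingers along the tester's y
- collar_top (a point): centre of the top of the steel collar, 36 in diameter and 15 high, that ends the barrel and stands on its 50-wide shoulder; axes are the tester's (not leaning): it lies at x -4, y 0, z +124 in the tester's frame
- cap: loose plastic cap, 46 in outer diameter, 75 long, wall 3, about 60 g, open below, closed top 5 thick. Origin: centre of its open rim; z along its axis to the closed top. At the start it sits over the collar and the rod's knob, rim on the shoulder, leaning with the barrel; it comes off along the barrel's axis (clear after 80)
- cap_center (a point): middle of the cap, on its axis half-way up (37.5 from either end); z to the closed top
- mat: square cork mat fixed on the bench, 120 x 120, 4 thick; origin under its centre
- mat_top (a point): centre of the cork mat's top face
- rod: the tester's telescoping steel rod with its flange and knob; slides 80 along the barrel's axis. Origin on the axis, at the collar's top when the rod is home; z is the pulling direction, up along the barrel's axis. An inner spring draws it home: 3 N at home, 150 N/m more as it comes out (about 12 N at 60)
- knob_center (a point): middle of the rod's knob, a black cylinder 25 in diameter, 30 long, coaxial with the rod; 33 beyond the flange's middle along the rod; under the cap at the start. z is the pulling direction
- flange (a point): middle of the rod's flange, a steel disc 30 in diameter, 4 thick, resting on the collar's top when the rod is home; z is the pulling direction
- cursor: dark clamp, 22 wide, 10 high, on the flat scale rail (16 wide) that runs parallel to the rod on the tester's +x side, 34 to 38 from the rod's axis and up to 65 beyond the collar's top. Its pointer faces the rod; it is set somewhere 23 to 58 beyond the flange's home place and stays put by friction
- pointer_tip (a point): tip of the clamp's pointer, 26 from the rod's axis: the length mark. z is parallel to the pulling direction; the flange's middle must come level with it measured along z
- beaker: bystander: empty glass beaker, 72 wide, 95 tall; origin under its centre, to be left alone
- vial_a: bystander: amber vial, 26 wide, 50 tall; origin under its centre, to be left alone
- vial_b: bystander: clear vial, 26 wide, 55 tall; origin under its centre, to be left alone
- flask: bystander: amber long-necked flask, 68 wide, 170 tall; origin under its centre, to be left alone
- jar: bystander: clear lidded jar, 64 wide, 85 tall; origin under its centre, to be left alone
- spatula: bystander: spatula 160 long, lying on the bench along its own x; origin about its middle, to be left alone
- weight: bystander: brass weight, 36 wide, 40 tall; origin under its centre, to be left alone

How it is judged:
By the outcome, as a careful person would: the job done as asked, in the order asked, and still so for the second after the job is handed in, while the arm keeps its last pose, push and grip.
It also fails if it takes over 53 s, if anything falls off the work surface, if the arm or the gripper's body presses on something with over 40 N, if the wrist force passes 120 N, or if a joint passes its speed limit or range.

## Working session

There is one attempt and no reset: what is moved stays moved. The work goes in short steps, Python scripts to look and compute and a tool call to move; the robot and the scene stay as the last step left them, time stands still between calls to the robot, and variables do not carry over. Pictures are saved under pics/ and viewed, and the job is handed in when it is done.

Besides the shell and the picture viewer there is one more tool, called after "Emit:" as name(argument=value, ...), one argument or row to a line, values as JSON. jog_arm: Moves the arm, as the interface text tells. Its arguments: {"type":"object","properties":{"increments":{"type":"array","items":{"type":"array","items":{"type":"array","items":{"type":"number"}}}},"squeeze":{"type":"number"}},"required":["increments"]}

```bash
ls; mkdir -p pics; python3 - <<'E'
from rig import *
import cv2
o=get_obs();print(o)
for n in ["side","top","wrist"]:
    i=camera_info(n);print(n,i)
    cv2.imwrite(f"pics/{n}0.png",camera(n)[:,:,::-1])
E
```

```text
pics
{'time': 0.0, 'q': array([-1.47147879e+00,  5.28483271e-01,  1.43389731e+00, -2.61019401e-05,
        1.18140080e+00, -1.78494092e-01]), 'joint_velocities': array([-0.00081788,  0.00064408, -0.00151218,  0.00013611,  0.00121036,
        0.00034553]), 'joint_torque': array([-8.15218173e-04, -4.40042782e+01, -1.76596177e+01,  6.33046310e-02,
        5.81746758e-02, -1.67866492e-04]), 'position': array([ 0.17135321, -0.60024262,  0.20146277]), 'tool_rot': array([-0.09788701,  0.70106865, -0.69952152,  0.09793121]), 'ft_force': array([ 0.07543099, -0.14004045,  0.55899674]), 'moment': array([-0.05376033,  0.00751932,  0.02718395]), 'grip_width': 0.08717084552624838}
side {'K': array([[475.96080113,   0.        , 321.40605517],
       [  0.        , 475.96080113, 237.59339971],
       [  0.        ,   0.        ,   1.        ]]), 'k1': 0.031884030405646836, 'R': array([[-0.75622772, -0.65392008,  0.02254274],
       [-0.43203068,  0.47315552, -0.76777167],
       [ 0.49139509, -0.59034937, -0.64032686]]), 't': array([0.42220662, 0.40721463, 0.62055077])}
top {'K': array([[449.49101988,   0.        , 319.54604558],
       [  0.        , 449.49101988, 233.09169735],
       [  0.        ,   0.        ,   1.        ]]), 'k1': -0.0009690151922214082, 'R': array([[-0.01512648, -0.99979916, -0.01314637],
       [-0.99518644,  0.01632728, -0.09663008],
       [ 0.09682531,  0.01162142, -0.99523354]]), 't': array([-0.06389093,  0.64325669,  1.12475477])}
wrist {'K': array([[342.01850207,   0.        , 311.67526337],
       [  0.        , 342.01850207, 241.59796239],
       [  0.        ,   0.        ,   1.        ]]), 'k1': -0.05916763195559905, 'R': array([[ 0.2745819 , -0.96156112, -0.00223464],
       [-0.92673467, -0.26525529,  0.26608736],
       [-0.25645201, -0.07099186, -0.96394633]]), 't': array([-0.62452932, -0.03137294,  0.39039355])}
```

View pics/side0.png

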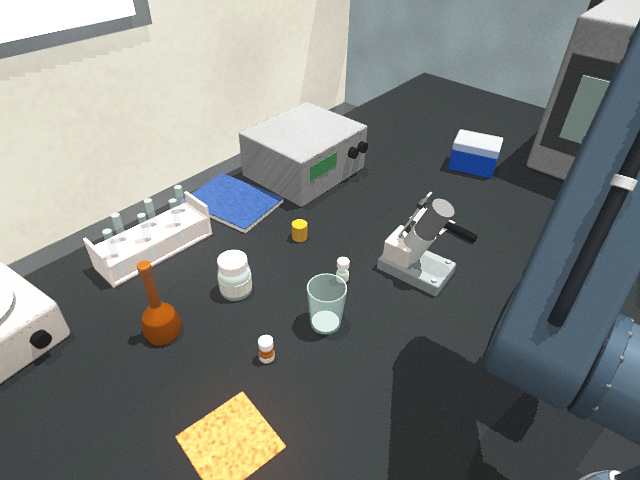

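View pics/top0.png

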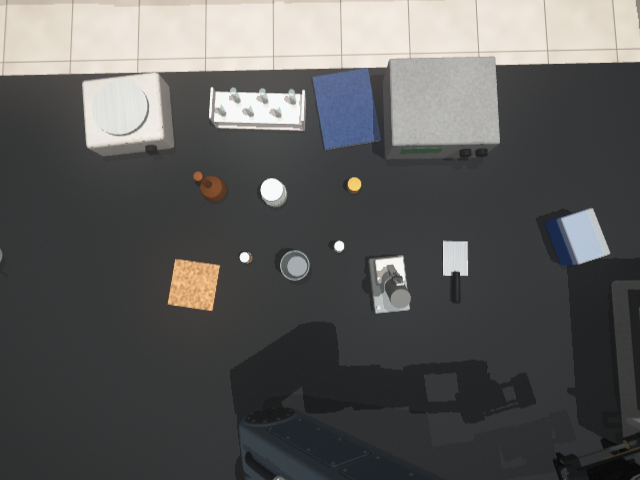

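View pics/wrist0.png

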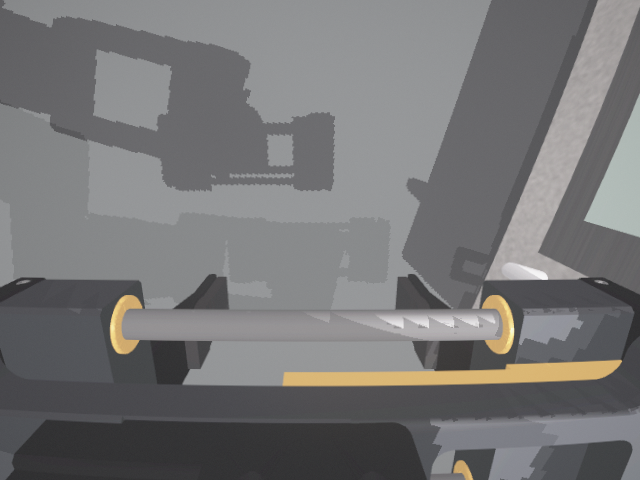

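The side view shows the tester at about (420,250), its cap top at (440,210), with the beaker, vials and mat to its left. In the top view the tester is at (390,285), the cap top at (398,298) and the mat at (194,285). Next I'll zoom in for corners.

```bash
cat > h.py <<'E'
import numpy as np, cv2
from rig import *
def proj(ci,X):
    X=np.atleast_2d(X).astype(float); c=X@np.array(ci["R"]).T+ci["t"]
    s=c[:,:2]/c[:,2:]; r2=(s**2).sum(1,keepdims=True)
    s=s*(1+ci["k1"]*r2); K=ci["K"]
    return np.c_[s[:,0]*K[0,0]+K[0,2], s[:,1]*K[1,1]+K[1,2]]
def ray(ci,uv):
    K=ci["K"]; d=np.array([(uv[0]-K[0,2])/K[0,0],(uv[1]-K[1,2])/K[1,1]]); s=d.copy()
    for _ in range(20): s=d/(1+ci["k1"]*(s@s))
    R=np.array(ci["R"]); o=-R.T@ci["t"]; v=R.T@np.array([s[0],s[1],1]); return o,v/np.linalg.norm(v)
def onz(ci,uv,z):
    o,v=ray(ci,uv); return o+v*(z-o[2])/v[2]
def tri(a,b):
    (o1,v1),(o2,v2)=a,b
    A=np.c_[v1,-v2]; s=np.linalg.lstsq(A,o2-o1,rcond=None)[0]
    p,q=o1+v1*s[0],o2+v2*s[1]; return (p+q)/2,np.linalg.norm(p-q)
def save(n,im): cv2.imwrite(f"pics/{n}.png",im[:,:,::-1] if im.ndim==3 else im)
E
python3 - <<'E'
import cv2
from h import *
s=cv2.imread("pics/side0.png");t=cv2.imread("pics/top0.png")
cv2.imwrite("pics/sz.png",cv2.resize(s[185:300,365:485],None,fx=5,fy=5,interpolation=cv2.INTER_CUBIC))
cv2.imwrite("pics/tz.png",cv2.resize(t[245:325,355:475],None,fx=6,fy=6,interpolation=cv2.INTER_CUBIC))
ci=camera_info("top")
for n,uv,z in [("mat",(194,285),.004),("beaker",(295,265),.0),("vialw",(245,258),.05),("vialb",(339,246),.055),("weight",(354,185),.04),("jar",(272,189),.085),("flask",(198,176),.17),("spat",(456,270),0),("caprough",(400,298),.2)]:
    print(n,onz(ci,uv,z).round(3))
m=cv2.inRange(cv2.cvtColor(t,cv2.COLOR_BGR2HSV),(8,80,120),(30,255,255)); m[:250]=0
c=max(cv2.findContours(m,0,1)[0],key=cv2.contourArea); r=cv2.minAreaRect(c);print(r, onz(ci,r[0],.004), [onz(ci,p,.004).round(3) for p in cv2.boxPoints(r)])
E
```

```text
mat [0.514 0.256 0.004]
beaker [ 0.562 -0.008  0.   ]
vialw [0.58  0.115 0.05 ]
vialb [ 0.606 -0.123  0.055]
weight [ 0.764 -0.165  0.04 ]
jar [0.749 0.041 0.085]
flask [0.765 0.201 0.17 ]
spat [ 0.543 -0.428  0.   ]
caprough [ 0.482 -0.247  0.2  ]
((193.270263671875, 284.3783874511719), (45.374122619628906, 47.67570495605469), 9.462322235107422) [0.5156353  0.25806605 0.004     ] [array([0.465, 0.326, 0.004]), array([0.588, 0.308, 0.004]), array([0.566, 0.19 , 0.004]), array([0.445, 0.209, 0.004])]
```

View pics/sz.png

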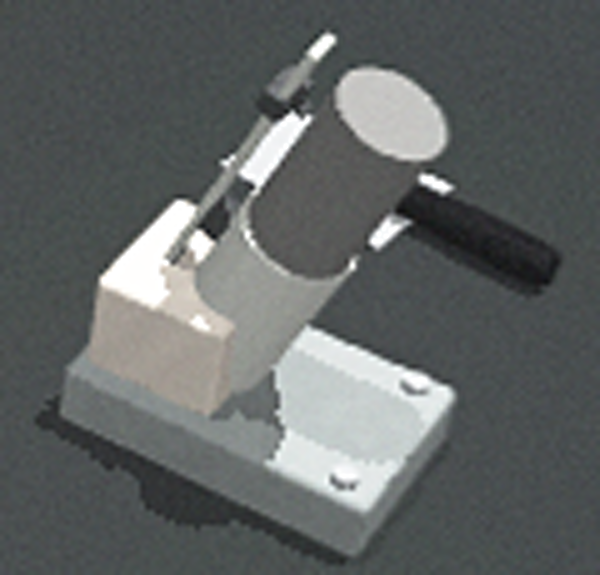

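View pics/tz.png

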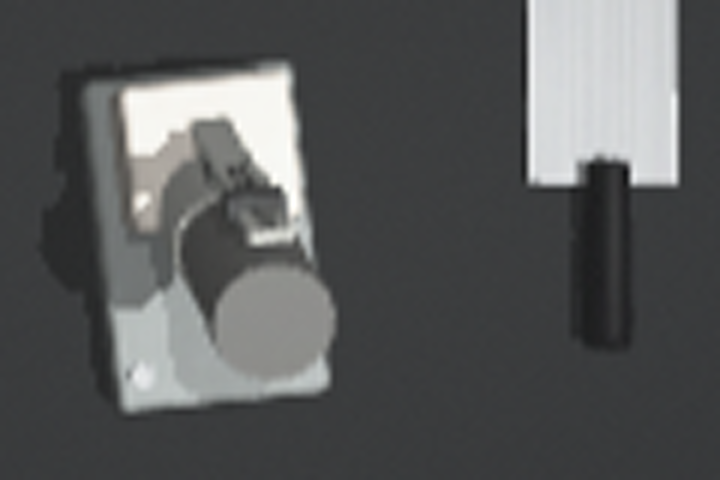

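```bash
python3 - <<'E'
from h import *
ct=camera_info("top");cs=camera_info("side")
T=lambda x,y:((x+.5)/6-.5+355,(y+.5)/6-.5+245)
S=lambda x,y:((x+.5)/5-.5+365,(y+.5)/5-.5+185)
c=[onz(ct,T(*p),.03) for p in [(125,412),(330,390),(292,62),(82,85)]]
print(np.round(c,4), np.mean(c,0))
for i in range(4):
    d=c[(i+1)%4]-c[i]; print(np.linalg.norm(d[:2]),np.degrees(np.arctan2(d[1],d[0])))
# side corners base top z=.03: left, near bottom , right
print([onz(cs,S(*p),.03).round(4) for p in [(357,525),(455,395),(68,385)]])
top,e=tri(ray(ct,T(276,322)),ray(cs,S(391,115)));print("captop",top,e)
E
```

```text
[[ 0.4366 -0.212   0.03  ]
 [ 0.4446 -0.2983  0.03  ]
 [ 0.5827 -0.2869  0.03  ]
 [ 0.5744 -0.1974  0.03  ]] [ 0.50957011 -0.24867068  0.03      ]
0.08671266792621937 -84.75877330551124
0.1386482040432184 4.711471165916347
0.0899062734477441 95.34886439062358
0.13848656998667286 -173.96789589619078
[array([ 0.4353, -0.1995,  0.03  ]), array([ 0.4435, -0.2928,  0.03  ]), array([ 0.5664, -0.1891,  0.03  ])]
captop [ 0.48088327 -0.25216822  0.17741576] 0.0007954610285830332
```

```bash
python3 - <<'E'
from h import *
import rig
from scipy.spatial.transform import Rotation as R
print([n for n in dir(rig) if not n.startswith('_')]); print(grip_point_offset if 'grip_point_offset' in globals() else None)
o=get_obs(); r=R.from_quat(o["tool_rot"]); print(r.as_matrix().round(3))
ci=camera_info("wrist"); cp=-ci["R"].T@ci["t"]; print("cam in tool",r.inv().apply(cp-o["position"]).round(4), r.inv().apply(ci["R"][2]).round(3))
th=0.0925; a=R.from_euler('z',th).apply([-np.sin(.35),0,np.cos(.35)]); yt=np.array([-np.sin(th),np.cos(th),0])
for s in (1,-1):
    y=-a; z=s*yt; x=np.cross(y,z); Rt=R.from_matrix(np.c_[x,y,z]); print(s,x.round(3),(Rt*r.inv()).as_rotvec(degrees=True).round(2), np.degrees((Rt*r.inv()).magnitude()))
E
```

```text
['Unreachable', 'camera', 'camera_info', 'get_obs', 'grip_point_offset', 'hand_in']
0.0187
[[-0.962 -0.     0.274]
 [-0.274  0.002 -0.962]
 [-0.    -1.    -0.002]]
cam in tool [-0.0738 -0.1817  0.0007] [ 0.266  0.964 -0.   ]
1 [0.935 0.087 0.343] [-29.14  -5.6  166.95] 169.56195385447876
-1 [-0.935 -0.087 -0.343] [  3.6  -19.74 -10.53] 22.659639029583587
```

Emit:
jog_arm(
  increments=[
    [[1,-5,-3,0.07,0.08,0.05,-1],[3.6,-19.7,-10.5,0.275,0.345,0.073,-1],[3.6,-19.7,-10.5,0.275,0.345,0.073,-1],[3.6,-19.7,-10.5,0.275,0.345,0.073,-1],[3.6,-19.7,-10.5,0.275,0.345,0.073,-1],[3.6,-19.7,-10.5,0.275,0.345,0.073,-1],[3.6,-19.7,-10.5,0.275,0.345,0.073,-1],[3.6,-19.7,-10.5,0.275,0.345,0.073,-1]],
  ],
  squeeze=15,
)

```text
time: 0.95
position: [0.4166, -0.2924, 0.2685]
tool_rot: [0.091, 0.701, -0.69, 0.155]
ft_force: [0.5, 0.1, -0.3]
grip_width: 0.0869
```

```bash
cat >> h.py <<'E'
from scipy.spatial.transform import Rotation as Rn
def go(Rt,pt,o=None):
    o=o or get_obs(); r=Rn.from_quat(o["tool_rot"])
    print("turn",(Rt*r.inv()).as_rotvec(degrees=True).round(2),"shift",(np.array(pt)-o["position"]).round(4),"q",np.round(o["q"],2),"f",np.round(o["ft_force"],1),"w",round(o["grip_width"],4),"t",o["time"])
def frame(th,col):
    a=Rn.from_euler('z',th).apply([-np.sin(.35),0,np.cos(.35)]); yt=np.array([-np.sin(th),np.cos(th),0])
    y=-a; z=-yt; return a,yt,Rn.from_matrix(np.c_[np.cross(y,z),y,z])
E
python3 - <<'E'
from h import *
ct=camera_info("top")
top=onz(ct,((276.5)/6-.5+355,(322.5)/6-.5+245),.1804)
a,yt,Rt=frame(.0925,None); col=top-.06*a; print(top,col)
go(Rt,col+.16*a)
E
```

```text
[ 0.48067778 -0.25186619  0.1804    ] [ 0.5011637  -0.24996582  0.12403764]
turn [-0.01 -0.04  0.03] shift [0.0299 0.0373 0.0058] q [-1.04  0.2   1.83  0.38  0.99  0.25] f [ 0.5  0.1 -0.3] w 0.0869 t 0.95
```

Emit:
jog_arm(
  increments=[
    [[0,0,0,0.03,0.037,0.006,-1],[0,0,0,0.03,0.037,0.006,-1],[0,0,0,0.03,0.037,0.006,-1]],
  ],
)

```text
time: 1.25
position: [0.4471, -0.254, 0.2746]
tool_rot: [0.089, 0.701, -0.69, 0.156]
ft_force: [-0.1, -0.2, 0.1]
grip_width: 0.0874
```

```bash
python3 - <<'E'
from h import *
col=np.array([.5012,-.25,.124]); a,yt,Rt=frame(.0925,None)
go(Rt,col+.16*a)
cw=camera_info("wrist"); im=camera("wrist"); save("w1",im)
for d in (.06,-.015): print(d,proj(cw,col+d*a).round(1))
E
```

```text
turn [ 0.04 -0.05 -0.19] shift [-0.0005 -0.0011 -0.0003] q [-0.93  0.19  1.83  0.36  0.97  0.36] f [-0.1 -0.2  0.1] w 0.0874 t 1.25
0.06 [[312.4 237.5]]
-0.015 [[312.4 219.5]]
```

View pics/w1.png

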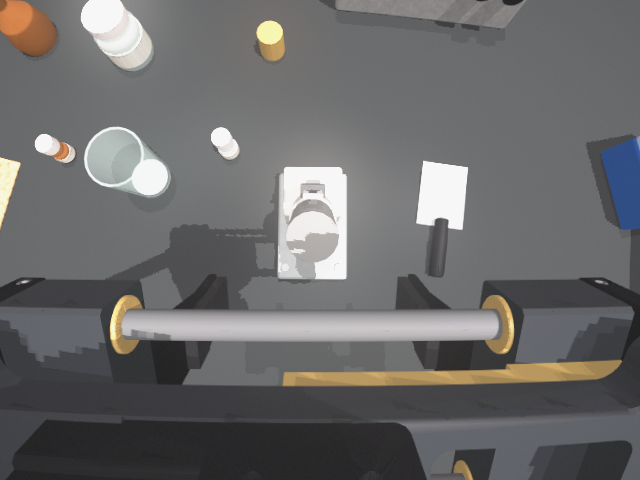

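The wrist view is centred: the cap's top is at (313,238), against (312,237) predicted, and the base edges are symmetric. Now I'll descend along the axis and grip.

Emit:
jog_arm(
  increments=[
    [[0,0,0,0.017,0.001,-0.045,-1],[0,0,0,0.033,0.002,-0.09,-1],[0,0,0,0.0485,0.0035,-0.135,-1],[0,0,0,0.0485,0.0035,-0.135,-1],[0,0,0,0.0485,0.0035,-0.135,-1],[0,0,0,0.0485,0.0035,-0.135,0]],
  ],
  squeeze=12,
)

```text
time: 1.9
position: [0.4953, -0.254, 0.1417]
tool_rot: [0.092, 0.7, -0.691, 0.156]
ft_force: [0.3, 0.5, 0.3]
grip_width: 0.0837
```

```bash
python3 - <<'E'
from h import *
col=np.array([.5012,-.25,.124]); a,yt,Rt=frame(.0925,None)
go(Rt,col+.0163*a)
E
```

```text
turn [0.21 0.1  0.08] shift [ 0.0004  0.0035 -0.0024] q [-0.84  0.45  1.91  0.49  0.63  0.26] f [0.3 0.5 0.3] w 0.0837 t 1.9
```

Emit:
jog_arm(
  increments=[
    [[0,0,0,0,0.003,-0.002,-0.5],[0,0,0,0,0.003,-0.002,-0.3]],
  ],
)

```text
time: 2.1
position: [0.4956, -0.2519, 0.1423]
tool_rot: [0.093, 0.698, -0.692, 0.157]
ft_force: [0.0, 0.3, 0.3]
grip_width: 0.0704
```

```bash
python3 - <<'E'
from h import *
col=np.array([.5012,-.25,.124]); a,yt,Rt=frame(.0925,None)
go(Rt,col+.0163*a)
save("w2",camera("wrist"))
E
```

```text
turn [0.41 0.29 0.12] shift [ 0.0001  0.0014 -0.003 ] q [-0.84  0.44  1.91  0.49  0.62  0.26] f [0.  0.3 0.3] w 0.0704 t 2.1
```

View pics/w2.png

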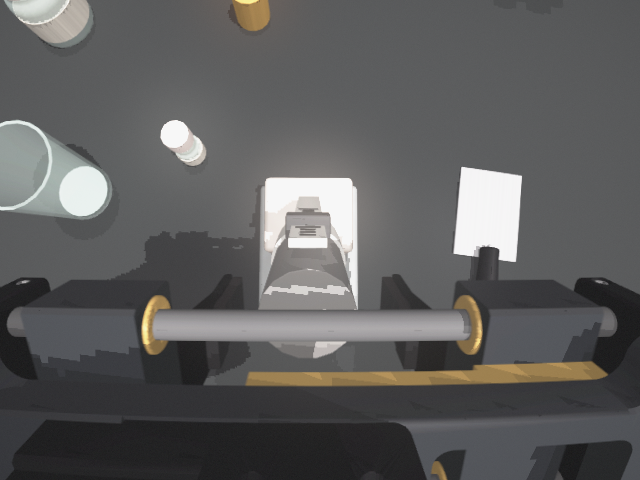

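Cap sits between the fingers (cap sides 261–356, fingers at 242 and 382). Closing.

Emit:
jog_arm(
  increments=[
    [[0,0,0,0,0.0015,-0.003,1],[0,0,0,0,0.0015,-0.003,1],[0,0,0,0,0.0015,-0.003,1],[0,0,0,0,0.0015,-0.003,1],[0,0,0,0,0.0015,-0.003,1],[0,0,0,0,0.0015,-0.003,1]],
  ],
  squeeze=12,
)

```text
time: 2.75
position: [0.4955, -0.2499, 0.1393]
tool_rot: [0.092, 0.699, -0.692, 0.157]
ft_force: [-2.8, 1.9, 5.8]
grip_width: 0.046
```

```bash
python3 - <<'E'
from h import *
col=np.array([.5012,-.25,.124]); a,yt,Rt=frame(.0925,None)
go(Rt,col+.0163*a); print(get_obs()["ft_force"],.1*a)
E
```

```text
turn [0.36 0.27 0.08] shift [ 0.0001 -0.0006  0.    ] q [-0.84  0.45  1.92  0.5   0.61  0.26] f [-2.8  1.9  5.8] w 0.046 t 2.75
[-2.80220778  1.88706759  5.79857793] [-0.03414319 -0.00316728  0.09393727]
```

Emit:
jog_arm(
  increments=[
    [[0,0,0,-0.007,-0.001,0.019,1],[0,0,0,-0.0137,-0.0013,0.0376,1],[0,0,0,-0.0205,-0.002,0.0564,1],[0,0,0,-0.0273,-0.0025,0.075,1],[0,0,0,-0.0341,-0.003,0.094,1],[0,0,0,-0.041,-0.004,0.1127,1],[0,0,0,-0.041,-0.004,0.1127,1]],
  ],
)

```text
time: 3.45
position: [0.4551, -0.2552, 0.254]
tool_rot: [0.093, 0.697, -0.693, 0.158]
ft_force: [-0.0, -1.0, -0.7]
grip_width: 0.0461
```

```bash
python3 - <<'E'
from h import *
col=np.array([.5012,-.25,.124]); a,yt,Rt=frame(.0925,None)
go(Rt,col+.1363*a)
s=camera("side"); save("s3",s[150:390,250:570]); save("w3",camera("wrist"))
cv2.imwrite("pics/s3z.png",cv2.resize(cv2.imread("pics/s3.png"),None,fx=2.5,fy=2.5))
E
```

```text
turn [0.59 0.44 0.12] shift [-0.0004  0.0009 -0.0019] q [-0.92  0.22  1.86  0.38  0.9   0.35] f [-0.  -1.  -0.7] w 0.0461 t 3.45
```

View pics/s3z.png

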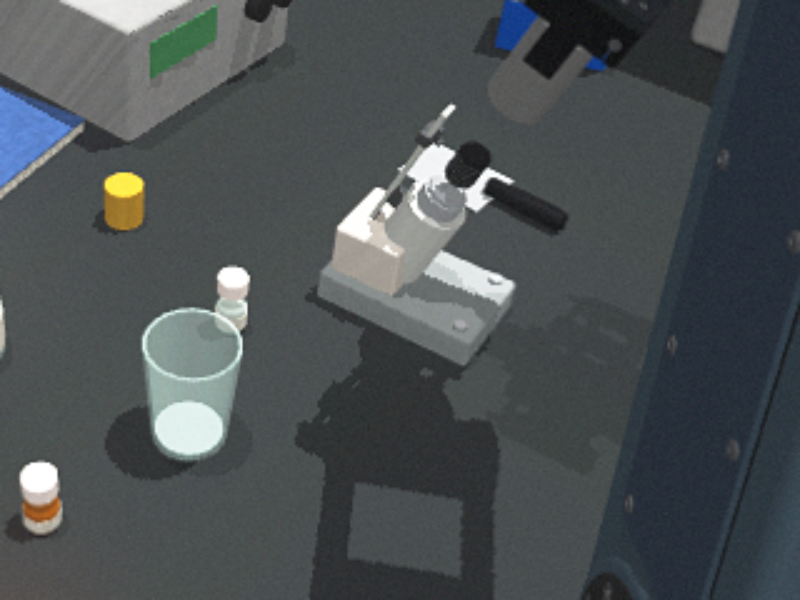

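View pics/w3.png

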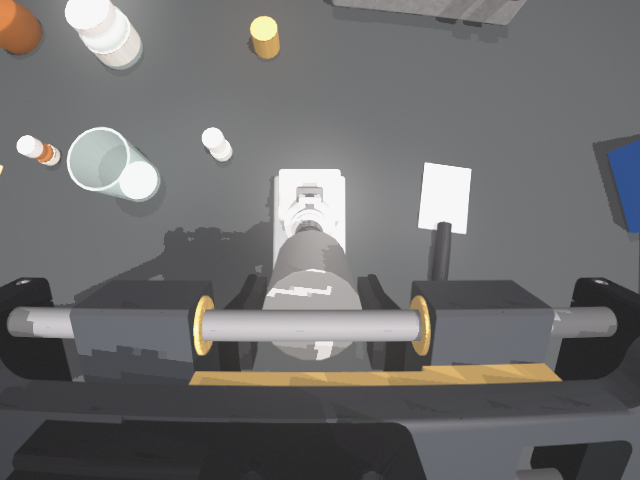

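The cap is off and held: in the side view it hangs well above the black knob. Next, the traverse to the mat.

```bash
python3 - <<'E'
from h import *
y=np.array([0,0,-1.]); th=.0925
for yaw in (.0925,.5):
    z=-np.array([-np.sin(yaw),np.cos(yaw),0]); Rd=Rn.from_matrix(np.c_[np.cross(y,z),y,z]); go(Rd,[.5155,.258,.10])
E
```

```text
turn [-1.470e+00  2.024e+01  2.000e-02] shift [ 0.061   0.5119 -0.1516] q [-0.91  0.22  1.86  0.38  0.9   0.35] f [-0.9  0.4 -1.2] w 0.0459 t 3.55
turn [-5.57 19.65 23.12] shift [ 0.061   0.5119 -0.1516] q [-0.91  0.22  1.86  0.38  0.9   0.35] f [-0.9  0.4 -1.2] w 0.0459 t 3.55
```

Emit:
jog_arm(
  increments=[
    [[0,0,0,0,0.01,0.02,1],[0,0,0,0,0.05,0.03,1],[0,5,0,0.01,0.09,0.03,1],[0,10,0,0.02,0.13,0.03,1],[0,13,0,0.03,0.17,0.03,1],[0,16,0,0.04,0.21,0.03,1],[-1.4,20,0,0.05,0.25,0.03,1],[-1.4,20.2,0,0.06,0.29,0.03,1]],
  ],
)

```text
time: 4.35
position: [0.516, 0.0387, 0.2798]
tool_rot: [-0.034, 0.707, -0.706, 0.032]
ft_force: [1.1, 0.6, -0.6]
grip_width: 0.0465
```

```bash
python3 - <<'E'
from h import *
y=np.array([0,0,-1.])
for yaw in (.0925,):
    z=-np.array([-np.sin(yaw),np.cos(yaw),0]); Rd=Rn.from_matrix(np.c_[np.cross(y,z),y,z]); go(Rd,[.5155,.258,.10])
E
```

```text
turn [-0.07 -0.1  -0.06] shift [-0.0005  0.2193 -0.1798] q [-0.14  0.29  1.6   0.    1.25  1.33] f [ 1.1  0.6 -0.6] w 0.0465 t 4.35
```

Emit:
jog_arm(
  increments=[
    [[0,0,0,0,0.045,0,1],[0,0,0,0,0.09,0,1],[0,0,0,0,0.135,-0.01,1],[0,0,0,0,0.18,-0.04,1],[0,0,0,0,0.219,-0.085,1],[0,0,0,0,0.219,-0.125,1],[0,0,0,0,0.219,-0.16,1],[0,0,0,0,0.219,-0.19,1]],
  ],
)

```text
time: 5.15
position: [0.5133, 0.2584, 0.0853]
tool_rot: [-0.036, 0.706, -0.706, 0.031]
ft_force: [0.6, 0.7, -0.7]
grip_width: 0.0462
```

```bash
python3 - <<'E'
from h import *
y=np.array([0,0,-1.])
for yaw in (.0925,):
    z=-np.array([-np.sin(yaw),np.cos(yaw),0]); Rd=Rn.from_matrix(np.c_[np.cross(y,z),y,z]); go(Rd,[.5155,.258,.0353])
save("s4",camera("side")); save("t4",camera("top"));print(get_obs()["ft_force"])
E
```

```text
turn [ 0.   -0.43 -0.18] shift [ 0.0022 -0.0004 -0.05  ] q [0.27 0.62 1.66 0.   0.87 1.74] f [ 0.6  0.7 -0.7] w 0.0462 t 5.15
[-0.25122487  0.13286675 -1.06515177]
```

View pics/s4.png

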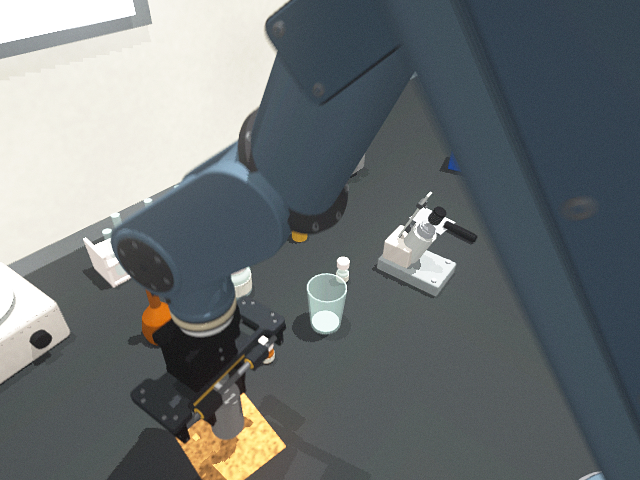

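The cap hangs over the mat (cap at 229,425). Lowering the rest of the way, slowly at the end.

Emit:
jog_arm(
  increments=[
    [[0,-0.2,0,0.002,0,-0.015,1],[0,-0.4,0,0.002,0,-0.03,1],[0,-0.4,0,0.002,0,-0.04,1],[0,-0.4,0,0.002,0,-0.043,1],[0,-0.4,0,0.002,0,-0.045,1],[0,-0.4,0,0.002,0,-0.047,1]],
  ],
)

```text
time: 5.85
position: [0.5138, 0.2572, 0.0375]
tool_rot: [0.036, -0.706, 0.707, -0.031]
ft_force: [-0.1, 0.1, -1.2]
grip_width: 0.0458
```

```bash
python3 - <<'E'
from h import *
y=np.array([0,0,-1.])
for yaw in (.0925,):
    z=-np.array([-np.sin(yaw),np.cos(yaw),0]); Rd=Rn.from_matrix(np.c_[np.cross(y,z),y,z]); go(Rd,[.5155,.258,.0353])
E
```

```text
turn [ 0.09 -0.35 -0.11] shift [ 0.0017  0.0008 -0.0022] q [0.27 0.7  1.68 0.   0.77 1.75] f [-0.1  0.1 -1.2] w 0.0458 t 5.85
```

Emit:
jog_arm(
  increments=[
    [[0,-0.3,0,0.001,0,-0.001,1],[0,-0.3,0,0.001,0,-0.002,1],[0,-0.3,0,0.001,0,-0.003,1]],
  ],
)

```text
time: 6.15
position: [0.5151, 0.2574, 0.0352]
tool_rot: [0.033, -0.706, 0.707, -0.033]
ft_force: [-2.3, 1.0, 9.7]
grip_width: 0.0463
```

Contact on the mat at the expected height (force up to 9.7 N). Opening and then backing straight up.

Emit:
jog_arm(
  increments=[
    [[0,0,0,0,0,0.001,1],[0,0,0,0,0,0.001,-0.2],[0,0,0,0,0,0.001,-0.6],[0,0,0,0,0,0.001,-1],[0,0,0,0,0,0.001,-1],[0,0,0,0,0,0.001,-1]],
  ],
)

```text
time: 6.75
position: [0.515, 0.2574, 0.0361]
tool_rot: [0.033, -0.706, 0.707, -0.033]
ft_force: [0.0, 0.3, 0.1]
grip_width: 0.0761
```

Emit:
jog_arm(
  increments=[
    [[0,0,0,0,0,0.02,-1],[0,0,0,0,0,0.05,-1],[0,0,0,0,0,0.09,-1],[0,0,0,0,0,0.13,-1],[0,0,0,0,-0.01,0.17,-1],[0,0,0,0,-0.04,0.21,-1],[0,0,0,0,-0.08,0.23,-1]],
  ],
)

```text
time: 7.45
position: [0.5167, 0.178, 0.27]
tool_rot: [0.032, -0.706, 0.706, -0.037]
ft_force: [1.3, -0.3, -0.4]
grip_width: 0.0868
```

```bash
python3 - <<'E'
from h import *
col=np.array([.5012,-.25,.124]); a,yt,Rt=frame(.0925,None)
go(Rt,col+.16*a)
save("s5",camera("side")); save("w5",camera("wrist"))
E
```

```text
turn [  1.9  -19.56  -0.27] shift [-0.0702 -0.4331  0.0043] q [ 0.13  0.34  1.55 -0.    1.24  1.6 ] f [ 1.3 -0.3 -0.4] w 0.0868 t 7.45
```

View pics/s5.png

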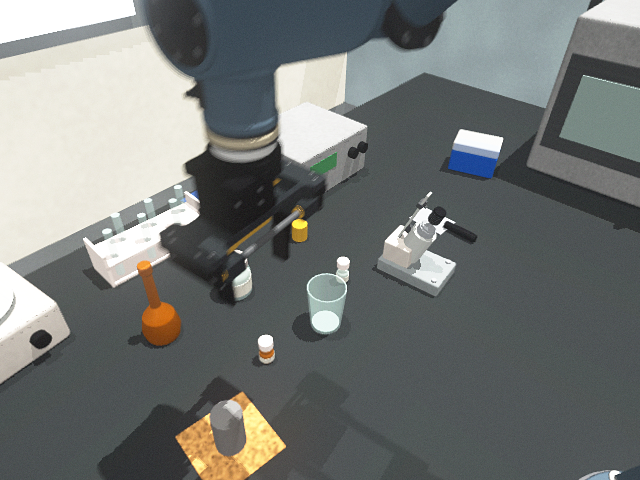

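View pics/w5.png

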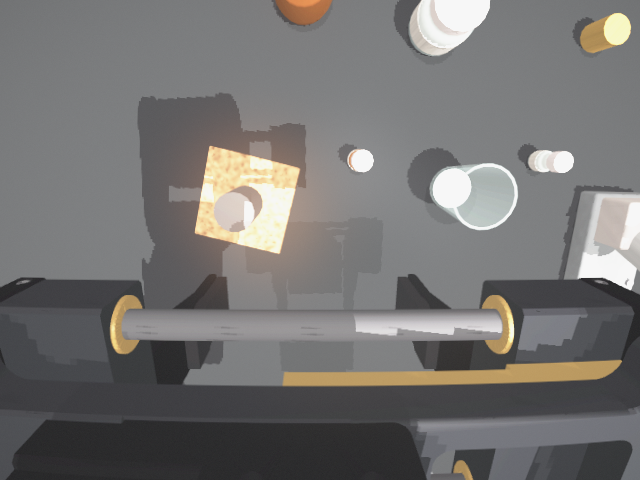

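The cap stands upright, alone on the mat (side view, rim near 230,450). Next I want a view of the tester from its side with the wrist camera, to measure where the pointer lies along the axis.

```bash
python3 - <<'E'
from h import *
col=np.array([.5012,-.25,.124]); a,yt,Rt=frame(.0925,None)
xt=np.cross(yt,[0,0,1.]); xp=np.cross(yt,a)
P=col+.035*a+.015*xp
ph=np.arctan2(.266,.964)
for az,el,d in [(-60,-40,.30),(-45,-45,.30),(-70,-40,.3)]:
    az,el=np.radians([az,el]); f=np.array([np.cos(el)*np.cos(az),np.cos(el)*np.sin(az),np.sin(el)])
    right=np.cross(f,[0,0,1]); right/=np.linalg.norm(right); down=np.cross(f,right)
    # tool z=right; f=.266x+.964y ; down = .964x-.266y
    x=.2659*f+.964*down; y=.964*f-.2659*down
    Rg=Rn.from_matrix(np.c_[x,y,right]); cam=P-d*f+.03*down   # target appears above centre
    tcp=cam-Rg.apply([-.0738,-.1817,.0007])
    print(np.degrees([az,el]),"tcp",tcp.round(3),"cam",cam.round(3),"y",y.round(2)); go(Rg,tcp)
E
```

```text
[-60. -40.] tcp [ 0.447 -0.15   0.189] cam [ 0.379 -0.034  0.332] y [ 0.45 -0.79 -0.42]
turn [-31.29 -60.68 -57.65] shift [-0.0707 -0.3244 -0.0807] q [ 0.12  0.34  1.55 -0.    1.24  1.6 ] f [-0.5 -0.1 -0.1] w 0.0873 t 7.55
[-45. -45.] tcp [ 0.425 -0.17   0.199] cam [ 0.338 -0.085  0.353] y [ 0.61 -0.61 -0.49]
turn [-20.89 -58.15 -45.31] shift [-0.0926 -0.3445 -0.0708] q [ 0.12  0.34  1.55 -0.    1.24  1.6 ] f [-0.5 -0.1 -0.1] w 0.0873 t 7.55
[-70. -40.] tcp [ 0.465 -0.142  0.189] cam [ 0.418 -0.016  0.332] y [ 0.31 -0.85 -0.42]
turn [-37.06 -58.69 -66.39] shift [-0.0526 -0.3161 -0.0807] q [ 0.12  0.34  1.55 -0.    1.24  1.6 ] f [-0.5 -0.1 -0.1] w 0.0873 t 7.55
```

Emit:
jog_arm(
  increments=[
    [[-2,-6,-5,-0.005,-0.03,0.01,-1],[-6,-12,-10,-0.02,-0.06,0.01,-1],[-9,-18,-16,-0.04,-0.1,0.01,-1],[-12,-24,-22,-0.06,-0.14,0.01,-1],[-15,-30,-28,-0.07,-0.18,0,-1],[-18,-36,-34,-0.07,-0.21,-0.01,-1],[-21,-42,-40,-0.07,-0.25,-0.02,-1],[-24,-48,-45,-0.07,-0.28,-0.03,-1]],
  ],
)

```text
time: 8.35
position: [0.4373, -0.1226, 0.2716]
tool_rot: [-0.402, -0.514, 0.755, -0.052]
ft_force: [1.6, -3.9, 0.7]
grip_width: 0.087
```

```bash
cat >> h.py <<'E'
col=np.array([.5012,-.25,.124]); a,yt,Rt=frame(.0925,None)
xp=np.cross(yt,a)
def look(az,el,d,dn=.03,P=None):
    P=col+.035*a+.015*xp if P is None else P
    az,el=np.radians([az,el]); f=np.array([np.cos(el)*np.cos(az),np.cos(el)*np.sin(az),np.sin(el)])
    right=np.cross(f,[0,0,1]); right/=np.linalg.norm(right); down=np.cross(f,right)
    x=.2659*f+.964*down; y=.964*f-.2659*down
    Rg=Rn.from_matrix(np.c_[x,y,right]); cam=P-d*f+dn*down
    return Rg,cam-Rg.apply([-.0738,-.1817,.0007])
E
python3 - <<'E'
from h import *
go(*look(-60,-40,.3))
E
```

```text
turn [-11.58 -22.22 -23.73] shift [ 0.0093 -0.0277 -0.0824] q [-0.31  0.08  2.24 -1.16  0.33  2.84] f [ 1.6 -3.9  0.7] w 0.087 t 8.35
```

```bash
python3 - <<'E'
from h import *
cw=camera_info("wrist"); im=camera("wrist"); save("w6",im)
print(get_obs()["ft_force"],proj(cw,[col,col+.035*a,col+.04*a+.026*xp]).round(0), -cw["R"].T@cw["t"],cw["R"][2])
E
```

```text
[-1.10557266 -0.80454549 -0.06353191] [[354. 225.]
 [369. 218.]
 [358. 195.]] [ 0.3975452  -0.06276274  0.45338048] [ 0.29554306 -0.35828562 -0.88559907]
```

View pics/w6.png

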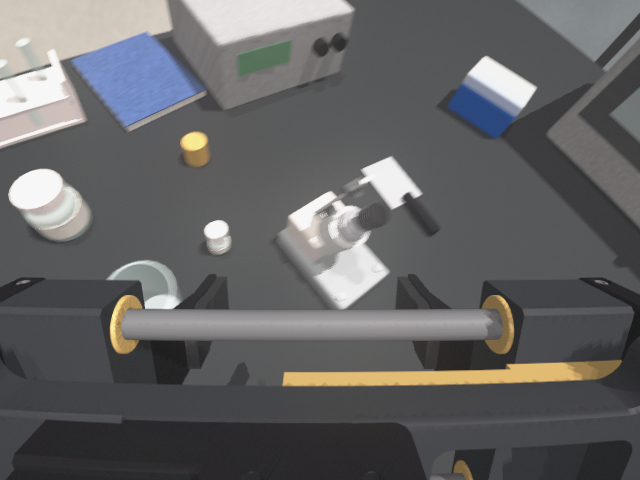

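Joint limits stop this tilt (q6 at 2.84), so I'll look from the other side, going back above the tester first.

```bash
python3 - <<'E'
from h import *
go(Rt,col+.2*a)
Rg,p=look(60,-42,.3); print(p, (Rg*Rt.inv()).as_rotvec(degrees=True).round(1), (p-(col+.2*a)).round(3))
E
```

```text
turn [14.39 18.97 38.7 ] shift [ 0.0036 -0.1213  0.0412] q [-0.34  0.07  2.25 -1.16  0.33  2.83] f [-1.1 -0.8 -0.1] w 0.0869 t 8.4
[ 0.44590323 -0.34778693  0.19316614] [ 24.3 -37.9  52. ] [ 0.013 -0.091 -0.119]
```

Emit:
jog_arm(
  increments=[
    [[2,3,6,0,-0.02,0.03,-1],[5,6,12,0,-0.04,0.04,-1],[7.5,9,19,0,-0.06,0.041,-1],[10,13,26,0,-0.09,0.041,-1],[12,16,33,0.004,-0.121,0.041,-1],[14.4,19,38.7,0.004,-0.121,0.041,-1],[14.4,19,38.7,0.004,-0.121,0.041,-1]],
  ],
)

```text
time: 9.1
position: [0.4179, -0.2185, 0.2918]
tool_rot: [-0.287, -0.572, 0.768, -0.027]
ft_force: [-0.5, 0.2, -0.4]
grip_width: 0.0872
```

```bash
python3 - <<'E'
from h import *
go(*look(60,-42,.3)); save("w7",camera("wrist"))
E
```

```text
turn [ 22.2  -33.07  84.69] shift [ 0.028  -0.1293 -0.0987] q [-0.7   0.01  2.06 -0.04  0.54  1.28] f [-0.5  0.2 -0.4] w 0.0872 t 9.1
```

Emit:
jog_arm(
  increments=[
    [[2,-3,8,0,-0.03,0.01,-1],[4,-6,16,0.005,-0.06,0.01,-1],[6,-9,24,0.01,-0.09,0,-1],[8,-12,32,0.015,-0.12,-0.02,-1],[10,-15,40,0.02,-0.129,-0.04,-1],[12,-18,47,0.028,-0.129,-0.06,-1],[14,-21,54,0.028,-0.129,-0.08,-1],[16,-24,62,0.028,-0.129,-0.098,-1]],
  ],
)

```text
time: 9.95
position: [0.4503, -0.3532, 0.1968]
tool_rot: [0.18, 0.691, -0.633, 0.297]
ft_force: [0.4, -0.5, -0.2]
grip_width: 0.0871
```

```bash
python3 - <<'E'
from h import *
go(*look(60,-42,.3)); save("w8",camera("wrist"))
E
```

```text
turn [ 13.11 -20.62  48.46] shift [-0.0044  0.0054 -0.0036] q [-1.25  0.45  1.9   0.91  0.94 -0.47] f [ 0.4 -0.5 -0.2] w 0.0871 t 9.95
```

View pics/w8.png

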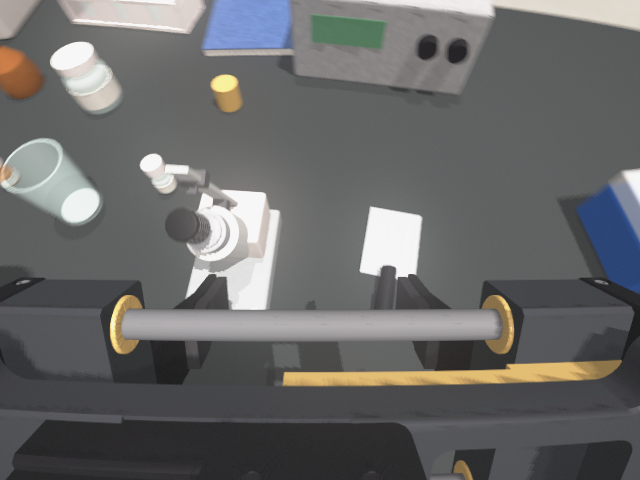

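Emit:
jog_arm(
  increments=[
    [[1.7,-2.6,6.1,0,0,0.01,-1],[3.4,-5.2,12.2,0,0,0.01,-1],[5,-7.8,18.2,0,0,0.01,-1],[6.6,-10.4,24.3,0,0,0.005,-1],[8.3,-13,30.5,0,0,0,-1],[10,-15.5,36.5,-0.002,0.003,0,-1],[11.6,-18.1,42.5,-0.004,0.005,-0.003,-1],[13.1,-20.6,48.5,-0.004,0.005,-0.003,-1]],
  ],
)

```text
time: 10.8
position: [0.4439, -0.3496, 0.1842]
tool_rot: [0.017, 0.712, -0.331, 0.619]
ft_force: [-0.2, -0.1, 0.1]
grip_width: 0.0869
```

```bash
python3 - <<'E'
from h import *
go(*look(60,-42,.3)); cw=camera_info("wrist"); save("w9",camera("wrist"));print(proj(cw,[col,col+.035*a,col+.04*a+.026*xp]).round(1))
E
```

```text
turn [-0.27 -0.85 -0.49] shift [0.002  0.0018 0.0089] q [-1.27  0.84  1.42  0.72  1.76 -0.95] f [-0.2 -0.1  0.1] w 0.0869 t 10.8
[[312.5 229.6]
 [300.5 205.6]
 [321.9 183.6]]
```

View pics/w9.png

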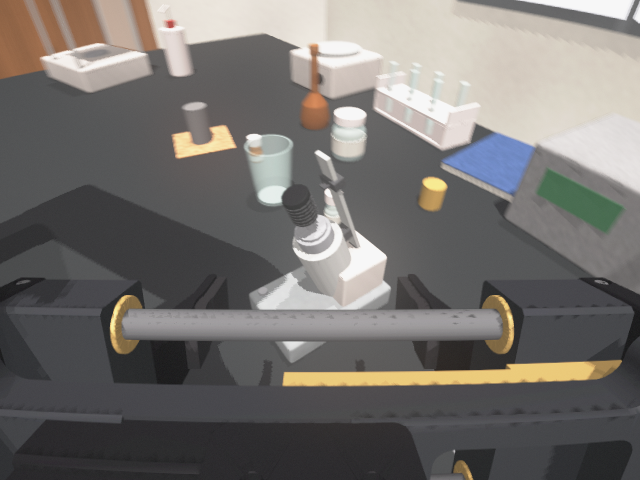

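Good side view: knob at (298,203), flange and collar near (313,235), dark cursor clamp near (333,182).

```bash
python3 - <<'E'
import cv2
s=cv2.imread("pics/w9.png")
cv2.imwrite("pics/w9z.png",cv2.resize(s[145:275,265:395],None,fx=4.6,fy=4.6,interpolation=cv2.INTER_CUBIC))
E
```

```text
(no output)
```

View pics/w9z.png

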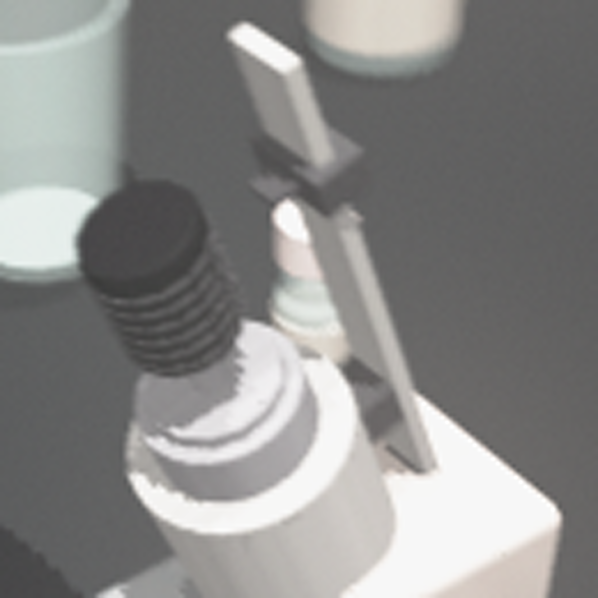

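```bash
python3 - <<'E'
from h import *
import pickle
cw=camera_info("wrist"); pickle.dump(cw,open("cw9.pkl","wb"))
Z=lambda x,y:(265+(x+.5)/4.6-.5,145+(y+.5)/4.6-.5)
def sec(uv,off=0):
    o,v=ray(cw,uv); n=yt; c=col+off*yt; s=((c-o)@n)/(v@n); p=o+s*v-col; return (p@xp*1e3).round(1),(p@a*1e3).round(1)
print("tip",sec(Z(252,186)))
print("tip+-",sec(Z(252,190)),sec(Z(248,186)))
print("knobtop",sec(Z(147,237)),"exp 0,50")
print("railtop near cnr", sec(Z(298,72),-.008),"exp 34,65"); print("railtop far corner",sec(Z(232,34),.008))
print("rail top back", sec(Z(308,66),-.008),"exp 38,65")
P=proj(cw,[col+.05*a,col+.026*xp+.04*a,col+.034*xp+.065*a-.008*yt,col+.034*xp+.065*a+.008*yt,col+.002*a]); print(((P-[265,145]+.5)*4.6-.5).round(0))
E
```

```text
tip (np.float64(24.5), np.float64(36.9))
tip+- (np.float64(24.2), np.float64(36.1)) (np.float64(23.8), np.float64(37.6))
knobtop (np.float64(1.7), np.float64(43.0)) exp 0,50
railtop near cnr (np.float64(37.3), np.float64(60.1)) exp 34,65
railtop far corner (np.float64(35.1), np.float64(62.4))
rail top back (np.float64(39.5), np.float64(59.8)) exp 38,65
[[127. 217.]
 [254. 170.]
 [276.  62.]
 [223.  26.]
 [207. 377.]]
```

```bash
python3 - <<'E'
from h import *
import pickle
go(*look(60,-42,.3))
cw=camera_info("wrist"); im=camera("wrist"); c2=camera_info("wrist"); pickle.dump(cw,open("cw10.pkl","wb")); save("w10",im)
print(np.abs(cw["t"]-c2["t"]).max(), get_obs()["joint_velocities"].round(3))
s=cv2.imread("pics/w10.png"); cv2.imwrite("pics/w10z.png",cv2.resize(s[145:275,265:395],None,fx=4.6,fy=4.6,interpolation=cv2.INTER_CUBIC))
d=cv2.absdiff(s,cv2.imread("pics/w9.png")); print(d.mean(), cv2.phaseCorrelate(*[cv2.cvtColor(cv2.imread(f"pics/w{k}.png"),6)[100:270].astype(np.float32) for k in (9,10)]))
# check known things: mat corners/centre & weight with this camera
P=proj(cw,[[.5155,.258,.004],[.5155,.258,.079],[.764,-.165,.04]]); print(P.round(1))
P=proj(cw,[col+.05*a,col+.026*xp+.04*a,col+.034*xp+.065*a-.008*yt,col+.034*xp+.065*a+.008*yt,col+.002*a]); print(((P-[265,145]+.5)*4.6-.5).round(0))
E
```

```text
turn [-0.17 -0.73 -0.62] shift [0.0005 0.0033 0.0107] q [-1.27  0.84  1.42  0.72  1.76 -0.95] f [ 2.4 -2.5 -1.4] w 0.0865 t 10.85
0.002653087976998564 [-0.014 -0.049  0.07   0.012 -0.034  0.018]
3.291008029513889 ((-0.2525154097604059, -0.32332127892729545), 0.8273971496687995)
[[202.9 138.5]
 [195.1 104.2]
 [432.5 184.2]]
[[127. 217.]
 [254. 170.]
 [276.  62.]
 [223.  26.]
 [207. 377.]]
```

View pics/w10z.png

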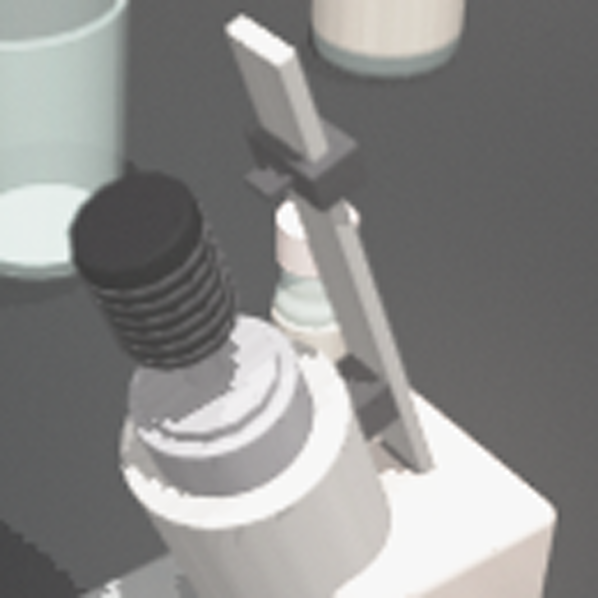

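The arm was still settling. I'll hold still, then measure again.

Emit:
jog_arm(
  increments=[
    [[0,0,0,0,0.002,0.004,-1],[0,0,0,0,0.002,0.004,-1],[0,0,0,0,0.002,0.004,-1],[0,0,0,0,0.002,0.004,-1]],
  ],
)

```text
time: 11.3
position: [0.4451, -0.3483, 0.1876]
tool_rot: [0.017, 0.712, -0.333, 0.618]
ft_force: [0.7, -0.4, -0.3]
grip_width: 0.0869
```

```bash
python3 - <<'E'
from h import *
import pickle
for k in (11,12):
    cw=camera_info("wrist"); im=camera("wrist"); pickle.dump(cw,open(f"cw{k}.pkl","wb")); save(f"w{k}",im)
    print(get_obs()["joint_velocities"].round(3))
    P=proj(cw,[col+.05*a,col+.026*xp+.04*a,col+.034*xp+.065*a-.008*yt,col+.034*xp+.065*a+.008*yt,col+.002*a]); print(((P-[265,145]+.5)*4.6-.5).round(0))
    print(proj(cw,[[.5155,.258,.004],[.5155,.258,.079],[.764,-.165,.04]]).round(1))
s=cv2.imread("pics/w12.png"); cv2.imwrite("pics/w12z.png",cv2.resize(s[145:275,265:395],None,fx=4.6,fy=4.6,interpolation=cv2.INTER_CUBIC))
E
```

```text
[-0.     0.009 -0.008  0.001  0.003 -0.002]
[[134. 247.]
 [259. 198.]
 [282.  93.]
 [229.  57.]
 [213. 402.]]
[[202.5 140.9]
 [194.6 106.8]
 [432.2 186.7]]
[-0.002  0.007 -0.006 -0.001  0.001 -0.002]
[[134. 246.]
 [259. 197.]
 [282.  92.]
 [228.  56.]
 [213. 401.]]
[[202.5 140.8]
 [194.5 106.8]
 [432.2 186.6]]
```

View pics/w12z.png

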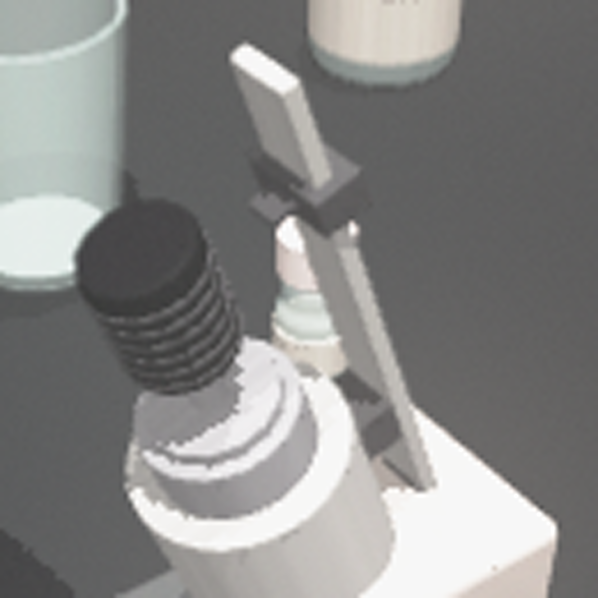

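View pics/w12.png

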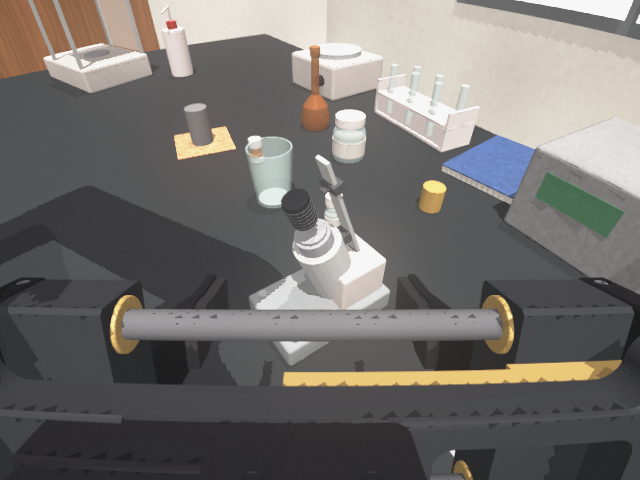

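```bash
python3 - <<'E'
from h import *
import pickle
cw=pickle.load(open("cw12.pkl","rb"))
Z=lambda x,y:(265+(x+.5)/4.6-.5,145+(y+.5)/4.6-.5)
def sec(uv,off=0):
    o,v=ray(cw,uv); n=yt; c=col+off*yt; s=((c-o)@n)/(v@n); p=o+s*v-col; return (p@xp*1e3).round(1),(p@a*1e3).round(1)
print("tip",sec(Z(252,206)))
print("knobtop",sec(Z(143,257)),"exp 0,50")
print("railtop", sec(Z(286,97),-.008),sec(Z(234,60),.008),"exp 34,65")
s=cv2.imread("pics/w12.png"); 
z=cv2.resize(s[170:225,300:355],None,fx=10,fy=10,interpolation=cv2.INTER_CUBIC); cv2.imwrite("pics/tipz.png",z)
z=cv2.resize(s[180:260,280:345],None,fx=7,fy=7,interpolation=cv2.INTER_CUBIC)
def mark(P,c):
    for p in ((proj(cw,P)-[280,180]+.5)*7-.5): cv2.circle(z,tuple(int(v) for v in p.round()),1,c,-1)
th=np.linspace(0,2*np.pi,60)
for h,r,c in [(0,.018,(0,0,255)),(.004,.015,(0,255,0)),(.05,.0125,(255,0,255)),(.02,.0125,(255,0,255)),(-.015,.025,(255,255,0))]:
    mark(col+h*a+r*(np.cos(th)[:,None]*xp+np.sin(th)[:,None]*yt),c)
cv2.imwrite("pics/ovz.png",z)
E
```

```text
tip (np.float64(24.0), np.float64(39.2))
knobtop (np.float64(0.6), np.float64(46.3)) exp 0,50
railtop (np.float64(34.4), np.float64(63.4)) (np.float64(34.7), np.float64(63.4)) exp 34,65
```

View pics/tipz.png

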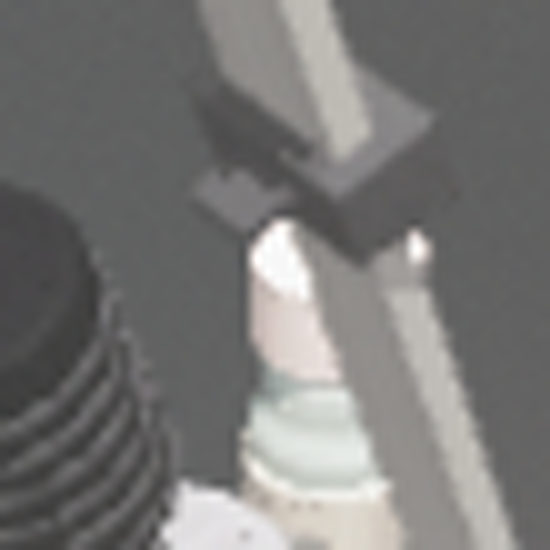

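View pics/ovz.png

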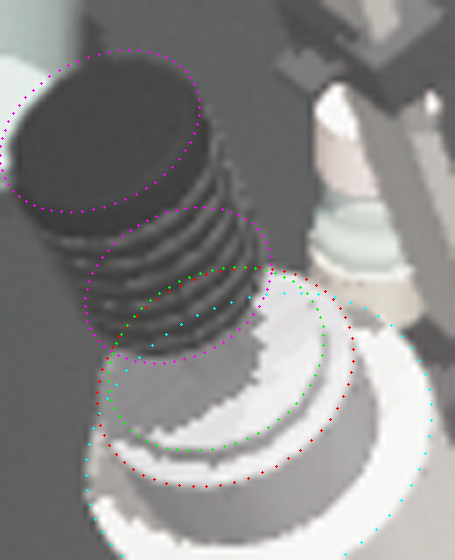

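```bash
python3 - <<'E'
from h import *
import pickle
cw=pickle.load(open("cw12.pkl","rb"))
Z=lambda x,y:(300+(x+.5)/10-.5,170+(y+.5)/10-.5)
def sec(uv,off=0):
    o,v=ray(cw,uv); n=yt; c=col+off*yt; s=((c-o)@n)/(v@n); p=o+s*v-col; return (p@xp*1e3).round(1),(p@a*1e3).round(1)
print(sec(Z(219,210)),sec(Z(190,190),.004),sec(Z(247,231),-.004))
# clamp top near corner: (435,120)? bottom near edge
print("clamp corners top",sec(Z(435,120),-.011),sec(Z(335,190),-.011),"bottom",sec(Z(362,265),-.011))
E
```

```text
(np.float64(25.4), np.float64(36.5)) (np.float64(25.2), np.float64(36.6)) (np.float64(25.5), np.float64(36.5))
clamp corners top (np.float64(42.3), np.float64(40.3)) (np.float64(31.4), np.float64(41.2)) bottom (np.float64(31.3), np.float64(31.6))
```

The tip measures about 36.5 mm along the axis, or roughly 37 after correcting against the known rail top and collar. I'll take one more view, squarer to the axis, to confirm.

```bash
python3 - <<'E'
from h import *
Rg,p=look(80,-28,.27,.025); print(p, Rg.as_matrix().round(2)); go(Rg,p)
E
```

```text
[ 0.48715916 -0.33720307  0.1551034 ] [[-0.04  0.17  0.98]
 [-0.21  0.96 -0.17]
 [-0.98 -0.22  0.  ]]
turn [13.29 -5.66 19.49] shift [ 0.042   0.0114 -0.0322] q [-1.27  0.83  1.43  0.72  1.76 -0.95] f [-0.2  0.2 -0.2] w 0.0869 t 11.4
```

Emit:
jog_arm(
  increments=[
    [[4,-1.5,6,0.012,0,0,-1],[8,-3.5,12,0.024,0,-0.01,-1],[12,-5,17.5,0.036,0.005,-0.02,-1],[13.3,-5.7,19.5,0.042,0.011,-0.03,-1],[13.3,-5.7,19.5,0.042,0.011,-0.03,-1],[13.3,-5.7,19.5,0.042,0.011,-0.03,-1],[13.3,-5.7,19.5,0.042,0.011,-0.03,-1]],
  ],
)

```text
time: 12.1
position: [0.4866, -0.3383, 0.1586]
tool_rot: [-0.016, 0.706, -0.139, 0.694]
ft_force: [0.1, -0.9, -0.1]
grip_width: 0.0871
```

```bash
python3 - <<'E'
from h import *
import pickle
print(get_obs()["joint_velocities"].round(3),get_obs()["q"].round(2))
cw=camera_info("wrist"); im=camera("wrist"); pickle.dump(cw,open(f"cw13.pkl","wb")); save(f"w13",im)
P=proj(cw,col+.035*a+.013*xp)[0]; print(P); u,v=(P-50).astype(int); print(u,v)
z=cv2.resize(im[v:v+100,u:u+100],None,fx=6,fy=6,interpolation=cv2.INTER_CUBIC); save("w13z",z)
z=z.copy();th=np.linspace(0,2*np.pi,60)
def mark(P,c):
    for p in ((proj(cw,P)-[u,v]+.5)*6-.5): cv2.circle(z,tuple(int(v) for v in p.round()),1,c,-1)
for h,r,c in [(0,.018,(255,0,0)),(.004,.015,(0,255,0)),(.05,.0125,(255,0,255)),(.02,.0125,(255,0,255)),(-.015,.025,(0,255,255))]:
    mark(col+h*a+r*(np.cos(th)[:,None]*xp+np.sin(th)[:,None]*yt),c)
for h in range(0,66,5): mark([col+h*1e-3*a+.034*xp-.008*yt],(255,0,0))
save("w13o",z)
E
```

```text
[-0.006 -0.013 -0.001  0.    -0.002 -0.001] [-1.13  1.08  1.1   0.72  2.12 -0.99]
[309.38040558 212.16651635]
259 162
```

View pics/w13z.png

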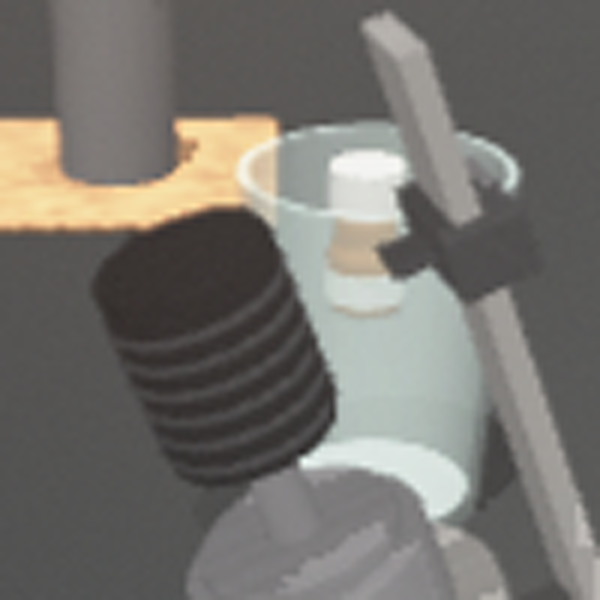

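View pics/w13o.png

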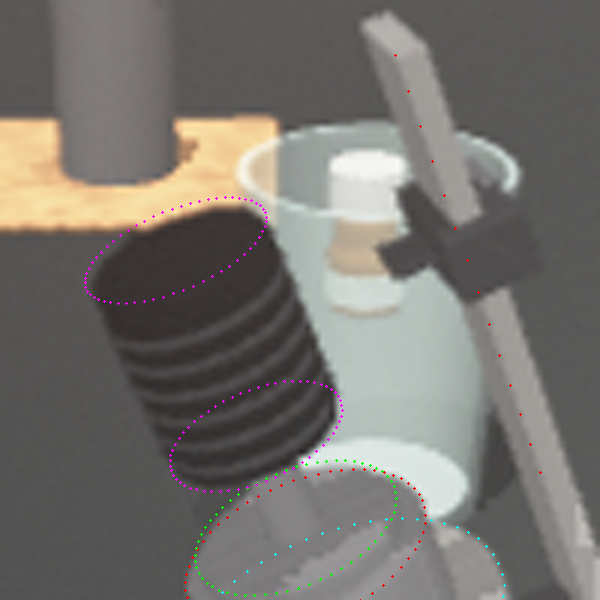

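```bash
python3 - <<'E'
from h import *
import pickle
cw=pickle.load(open("cw13.pkl","rb"))
Z=lambda x,y:(259+(x+.5)/6-.5,162+(y+.5)/6-.5)
def sec(uv,off=0):
    o,v=ray(cw,uv); n=yt; c=col+off*yt; s=((c-o)@n)/(v@n); p=o+s*v-col; return (p@xp*1e3).round(1),(p@a*1e3).round(1)
print("tip",sec(Z(387,262)),"far",sec(Z(378,248),.004),"near",sec(Z(396,274),-.004))
print("rail",sec(Z(399,62),-.008),sec(Z(363,22),.008))
print("knobtop L/R silhouettes mid",sec(Z(186,262)))
im=cv2.imread("pics/w13.png"); z=cv2.resize(im[188:222,312:356],None,fx=16,fy=16,interpolation=cv2.INTER_CUBIC); cv2.imwrite("pics/tip13.png",z)
E
```

```text
tip (np.float64(25.3), np.float64(35.6)) far (np.float64(25.4), np.float64(36.0)) near (np.float64(25.3), np.float64(35.4))
rail (np.float64(34.1), np.float64(64.0)) (np.float64(34.5), np.float64(64.6))
knobtop L/R silhouettes mid (np.float64(0.7), np.float64(47.6))
```

View pics/tip13.png

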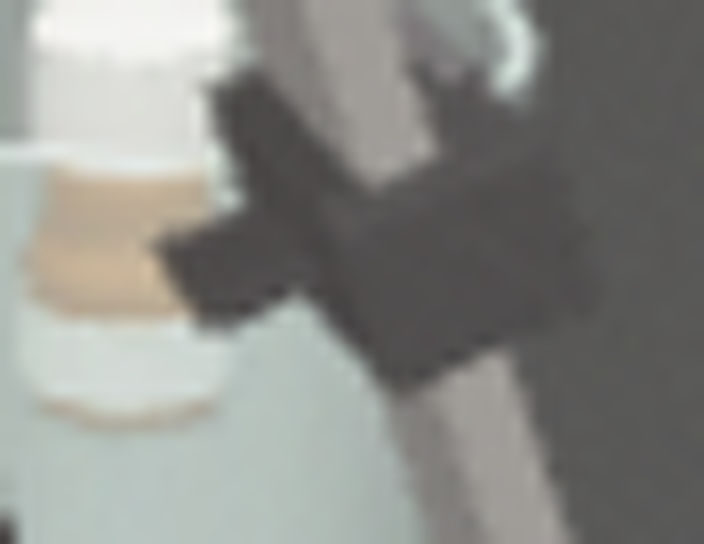

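```bash
python3 - <<'E'
from h import *
import pickle
cw=pickle.load(open("cw13.pkl","rb"))
im=cv2.imread("pics/w13.png")[:,:,::-1]; u,v=280,232
z=cv2.resize(im[v:v+50,u:u+75],None,fx=10,fy=10,interpolation=cv2.INTER_CUBIC).copy();th=np.linspace(0,2*np.pi,90)
def mark(P,c):
    for p in ((proj(cw,P)-[u,v]+.5)*10-.5): cv2.circle(z,tuple(int(q) for q in p.round()),1,c,-1)
for h,r,c in [(0,.018,(255,0,0)),(.004,.015,(0,255,0)),(.0,.015,(0,160,0)),(-.015,.025,(0,255,255)),(-.015,.018,(255,0,0))]:
    mark(col+h*a+r*(np.cos(th)[:,None]*xp+np.sin(th)[:,None]*yt),c)
save("w13c",z)
E
```

```text
(no output)
```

View pics/w13c.png

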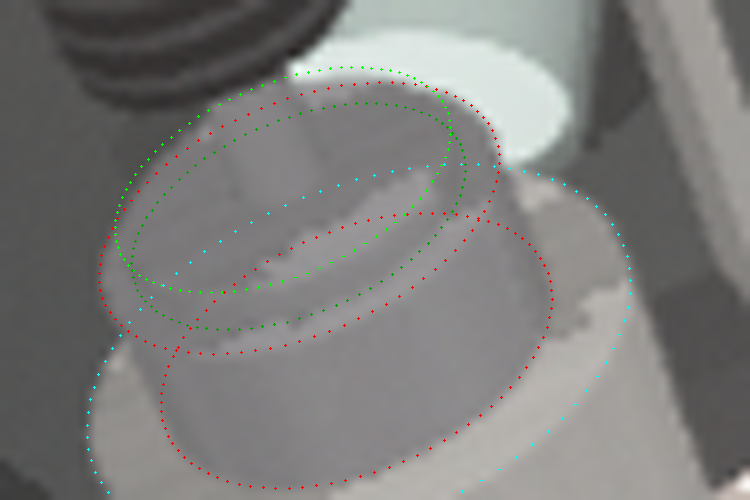

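Two views agree: the pointer tip lies about 36.3 mm beyond the collar top, so the pull needed is about 34.3 mm (flange middle at 2 mm when home). The collar overlay fits to about 0.5 mm. Now back above the knob.

```bash
python3 - <<'E'
from h import *
go(Rt,col+.16*a)
E
```

```text
turn [-41.39  45.14 -67.97] shift [-0.0399  0.0835  0.1155] q [-1.13  1.08  1.1   0.72  2.12 -0.99] f [ 0.7 -0.3 -0.2] w 0.0869 t 12.15
```

Emit:
jog_arm(
  increments=[
    [[-3,3,-5,-0.01,-0.02,0.04,-1],[-6.5,7,-10.5,-0.02,-0.03,0.08,-1],[-10,11,-16.5,-0.03,-0.03,0.115,-1],[-13.5,15,-22.5,-0.04,-0.02,0.14,-1],[-17.5,19,-28.5,-0.04,0,0.15,-1],[-21,23,-35,-0.04,0.02,0.15,-1],[-25,27,-41,-0.04,0.04,0.15,-1],[-28.5,31,-47,-0.04,0.06,0.15,-1]],
  ],
)

```text
time: 12.95
position: [0.4451, -0.2785, 0.3106]
tool_rot: [0.064, 0.752, -0.556, 0.349]
ft_force: [0.3, -0.4, 0.4]
grip_width: 0.0868
```

```bash
python3 - <<'E'
from h import *
go(Rt,col+.16*a)
E
```

```text
turn [-12.4   14.1  -20.62] shift [ 0.0014  0.0234 -0.0363] q [-1.18  0.3   1.71  0.65  1.38 -0.24] f [ 0.3 -0.4  0.4] w 0.0868 t 12.95
```

Emit:
jog_arm(
  increments=[
    [[-3,3.5,-5,0,0.006,0,-1],[-6,7,-10,0,0.012,-0.01,-1],[-9.5,10.5,-15.5,0.001,0.018,-0.02,-1],[-12.4,14.1,-20.6,0.0014,0.0234,-0.036,-1],[-12.4,14.1,-20.6,0.0014,0.0234,-0.036,-1],[-12.4,14.1,-20.6,0.0014,0.0234,-0.036,-1],[-12.4,14.1,-20.6,0.0014,0.0234,-0.036,-1]],
  ],
)

```text
time: 13.65
position: [0.4465, -0.2565, 0.2756]
tool_rot: [0.091, 0.701, -0.69, 0.156]
ft_force: [-0.7, -0.2, -0.3]
grip_width: 0.0867
```

```bash
python3 - <<'E'
from h import *
go(Rt,col+.0163*a); cw=camera_info("wrist"); save("w14",camera("wrist")); print(proj(cw,[col+.05*a,col+.035*a]))
E
```

```text
turn [0.07 0.1  0.03] shift [ 0.0491  0.006  -0.1363] q [-0.93  0.18  1.83  0.36  0.97  0.36] f [-0.7 -0.2 -0.3] w 0.0867 t 13.65
[[309.45638375 234.09085352]
 [309.54162669 230.13758827]]
```

View pics/w14.png

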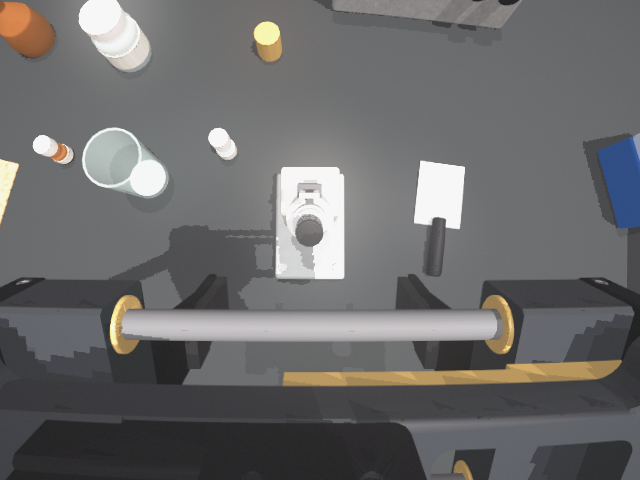

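Knob at (309,233), exactly where predicted. Descending along the axis with the fingers open, then settling.

Emit:
jog_arm(
  increments=[
    [[0,0,0,0.016,0.002,-0.045,-1],[0,0,0,0.033,0.004,-0.09,-1],[0,0,0,0.041,0.005,-0.115,-1],[0,0,0,0.049,0.006,-0.137,-0.7],[0,0,0,0.049,0.006,-0.137,-0.4],[0,0,0,0.049,0.006,-0.137,-0.2],[0,0,0,0.049,0.006,-0.137,0],[0,0,0,0.049,0.006,-0.137,0]],
  ],
)

```text
time: 14.5
position: [0.4957, -0.2518, 0.1398]
tool_rot: [0.092, 0.7, -0.691, 0.156]
ft_force: [-0.6, -0.2, 0.2]
grip_width: 0.055
```

```bash
python3 - <<'E'
from h import *
go(Rt,col+.0163*a); save("w15",camera("wrist"))
E
```

```text
turn [0.18 0.19 0.11] shift [-0.0001  0.0013 -0.0005] q [-0.84  0.45  1.91  0.49  0.62  0.26] f [-0.6 -0.2  0.2] w 0.055 t 14.5
```

View pics/w15.png

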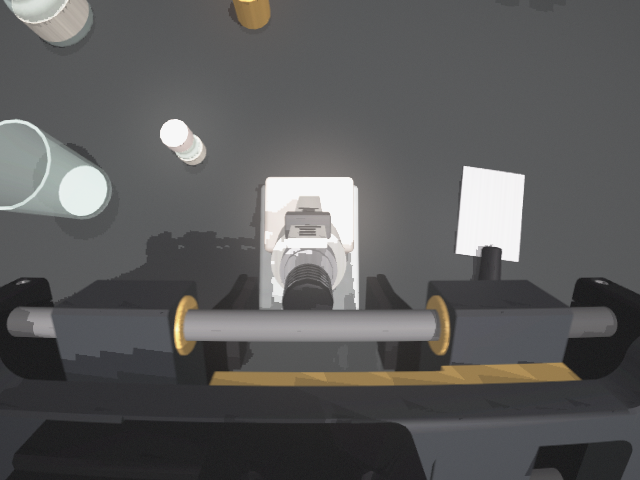

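Knob centred between the fingers (310, between 255 and 365). Gripping it firmly.

Emit:
jog_arm(
  increments=[
    [[0,0,0,0,0.001,0,1],[0,0,0,0,0.001,0,1],[0,0,0,0,0.001,0,1],[0,0,0,0,0.001,0,1],[0,0,0,0,0.001,0,1],[0,0,0,0,0.001,0,1],[0,0,0,0,0.001,0,1]],
  ],
  squeeze=40,
)

```text
time: 15.25
position: [0.4956, -0.2497, 0.14]
tool_rot: [0.092, 0.7, -0.69, 0.156]
ft_force: [-0.4, 4.4, 6.3]
grip_width: 0.024
```

```bash
python3 - <<'E'
from h import *
o=get_obs();print(o["position"],o["ft_force"],o["grip_width"],o["joint_velocities"].round(3),((o["position"]-col)@a*1e3).round(2)); go(Rt,col+.0163*a+.0343*a)
save("s16",camera("side")); o=get_obs();print(o["position"],((o["position"]-col)@a*1e3).round(2))
E
```

```text
[ 0.49562464 -0.24968023  0.13998671] [-0.37416304  4.36358603  6.25850256] 0.023961994504800188 [ 0.    -0.002  0.001 -0.001 -0.001  0.001] 16.91
turn [0.08 0.19 0.07] shift [-0.0117 -0.0019  0.0315] q [-0.84  0.45  1.91  0.49  0.62  0.26] f [-0.4  4.4  6.3] w 0.024 t 15.25
[ 0.49563242 -0.24970126  0.14000035] 16.92
```

Emit:
jog_arm(
  increments=[
    [[0,0,0,-0.0024,-0.0002,0.0065,1],[0,0,0,-0.0048,-0.0004,0.013,1],[0,0,0,-0.0072,-0.0006,0.0195,1],[0,0,0,-0.0096,-0.0009,0.026,1],[0,0,0,-0.0117,-0.0011,0.032,1],[0,0,0,-0.0117,-0.0011,0.0322,1],[0,0,0,-0.0117,-0.0011,0.0322,1],[0,0,0,-0.0117,-0.0011,0.0322,1]],
  ],
)

```text
time: 16.1
position: [0.4839, -0.2507, 0.172]
tool_rot: [0.092, 0.701, -0.69, 0.156]
ft_force: [5.9, 1.8, -7.6]
grip_width: 0.0235
```

```bash
python3 - <<'E'
from h import *
o=get_obs();print(o["position"],o["ft_force"],"axial f",o["ft_force"]@a,o["grip_width"],((o["position"]-col)@a*1e3).round(2),((o["position"]-col)@xp*1e3).round(2),((o["position"]-col)@yt*1e3).round(2)); go(Rt,col+.0512*a)
s=camera("side");save("s17",s); w=camera("wrist"); save("w17",w)
save("s17z",np.hstack([cv2.resize(cv2.imread("pics/s16.png")[:,:,::-1][185:275,385:465],None,fx=5,fy=5,interpolation=cv2.INTER_CUBIC),cv2.resize(s[185:275,385:465],None,fx=5,fy=5,interpolation=cv2.INTER_CUBIC)]))
E
```

```text
[ 0.48394728 -0.25070542  0.17201874] [ 5.89984225  1.78002059 -7.64981544] axial f -9.256800489041279 0.023524471606856587 51.02 0.27 0.89
turn [0.06 0.19 0.1 ] shift [-0.0002 -0.0009  0.0001] q [-0.86  0.38  1.9   0.45  0.7   0.3 ] f [ 5.9  1.8 -7.6] w 0.0235 t 16.1
```

View pics/s17z.png

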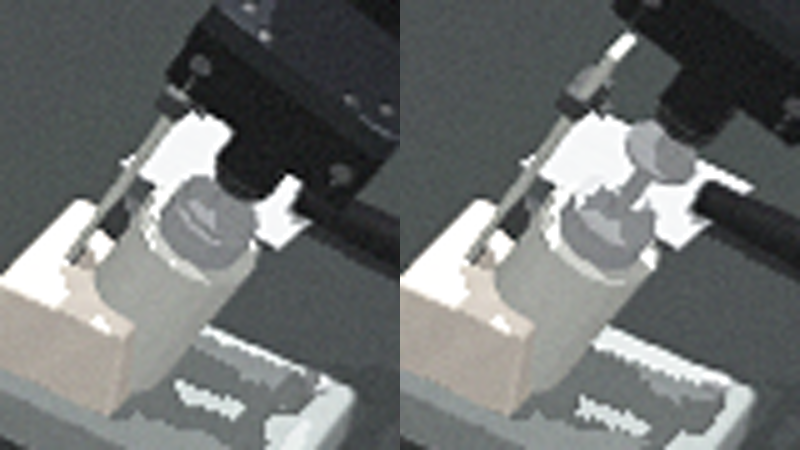

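View pics/w17.png

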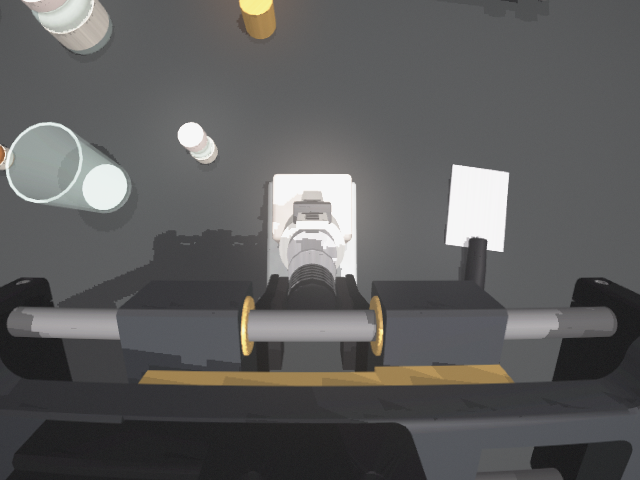

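```bash
python3 - <<'E'
from h import *
cs=camera_info("side"); s=cv2.imread("pics/s17.png"); s0=cv2.imread("pics/s16.png")
th=np.linspace(0,2*np.pi,80); out=[]
for im,D in ((s0,0),(s,.0341)):
    u,v=400,190; z=cv2.resize(im[v:v+60,u:u+40],None,fx=9,fy=9,interpolation=cv2.INTER_CUBIC)
    def mark(P,c):
        for p in ((proj(cs,P)-[u,v]+.5)*9-.5): cv2.circle(z,tuple(int(q) for q in p.round()),1,c,-1)
    ci=lambda h,r: col+h*a+r*(np.cos(th)[:,None]*xp+np.sin(th)[:,None]*yt)
    mark(ci(0,.018),(0,0,255)); mark(ci(D+.004,.015),(0,255,0)); mark(ci(D,.015),(0,160,0)); 
    for y in np.linspace(-.004,.004,9): mark([col+.0364*a+.026*xp+y*yt],(255,255,0))
    for y in np.linspace(-.008,.008,9): mark([col+.065*a+.034*xp+y*yt],(255,0,255))
    out.append(z)
cv2.imwrite("pics/so17.png",np.hstack(out))
E
```

```text
(no output)
```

View pics/so17.png

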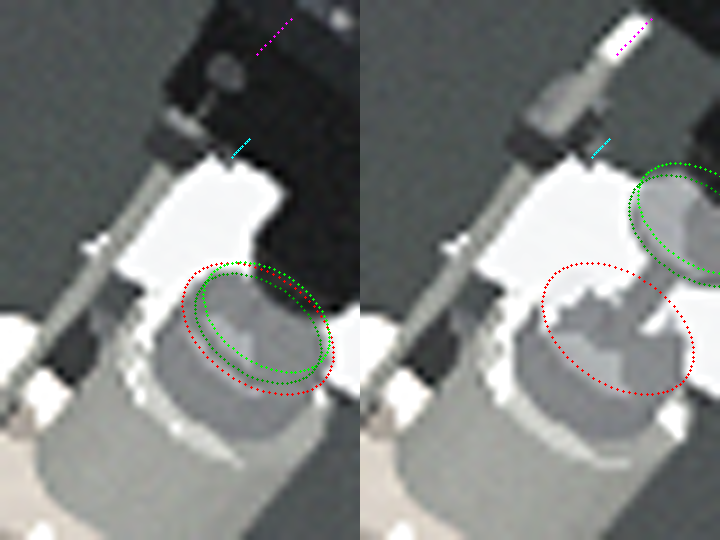

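```bash
python3 - <<'E'
import cv2,numpy as np
s=cv2.imread("pics/s17.png"); s0=cv2.imread("pics/s16.png")
f=lambda im:cv2.convertScaleAbs(cv2.resize(im[200:240,412:447],None,fx=11,fy=11,interpolation=cv2.INTER_CUBIC),alpha=1.4)
cv2.imwrite("pics/ss.png",np.hstack([f(s0),f(s)]))
E
```

```text
(no output)
```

View pics/ss.png

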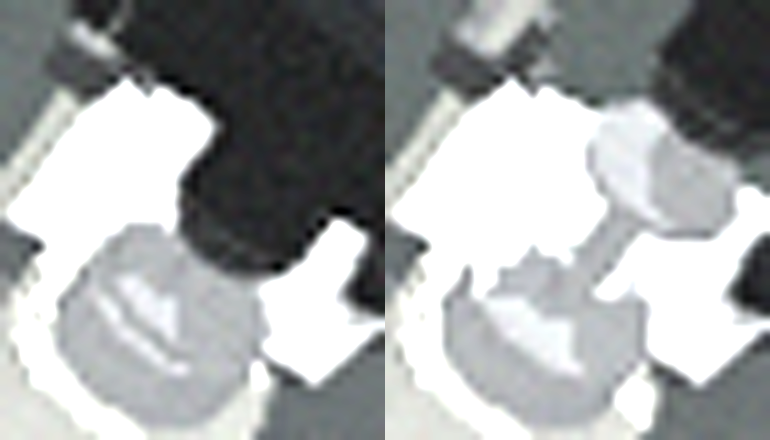

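```bash
python3 - <<'E'
from h import *
cs=camera_info("side"); th=np.linspace(0,2*np.pi,200)
for D in (.028,.031,.0341,.037):
    ci=np.vstack([col+h*a+.015*(np.cos(th)[:,None]*xp+np.sin(th)[:,None]*yt) for h in (D,D+.004)]); P=proj(cs,ci)
    print(D,P.min(0).round(1),P.max(0).round(1),proj(cs,col+(D+.002)*a).round(1))
P=proj(cs,[col+h*a+.018*(np.cos(t)*xp+np.sin(t)*yt) for h in (0,-.015) for t in th]);print("collar",P.min(0).round(1),P.max(0).round(1))
E
```

```text
0.028 [427.9 209.7] [443.2 223.3] [[435.6 216.4]]
0.031 [428.7 208.7] [444.  222.3] [[436.3 215.5]]
0.0341 [429.4 207.7] [444.8 221.3] [[437.1 214.4]]
0.037 [430.1 206.7] [445.6 220.4] [[437.9 213.5]]
collar [416.3 218.7] [436.6 237.9]
```

The side view agrees with the pull: flange centre seen at (437.3, 215.2), against (437.1, 214.4) predicted for 34.1 mm, with the collar showing the same 0.7 px offset. So the grip has not slipped. One last check of steadiness and of the scene.

```bash
python3 - <<'E'
from h import *
for k in range(4):
    o=get_obs();print(o["time"],((o["position"]-col)@a*1e3).round(2),((o["position"]-col)@xp*1e3).round(2),(o["ft_force"]@a).round(1),o["ft_force"].round(1),o["joint_velocities"].round(3),o["grip_width"].round(4))
    s=camera("top")
save("t18",s); save("s18",camera("side"))
E
```

```text
Traceback (most recent call last):
AttributeError: 'float' object has no attribute 'round'
```

```bash
python3 - <<'E'
from h import *
for k in range(4):
    o=get_obs();print(o["time"],((o["position"]-col)@a*1e3).round(2),((o["position"]-col)@xp*1e3).round(2),(o["ft_force"]@a).round(1),o["ft_force"].round(1),o["joint_velocities"].round(3),round(o["grip_width"],4))
    s=camera("top")
save("t18",s); save("s18",camera("side"))
E
```

```text
16.2 50.93 0.24 -8.4 [ 4.8  1.2 -7.2] [ 0.001  0.001 -0.    -0.001 -0.     0.001] 0.024
16.25 50.92 0.24 -9.6 [ 7.1  1.4 -7.6] [-0.001  0.    -0.002  0.001  0.002 -0.001] 0.0241
16.3 50.91 0.24 -8.4 [ 5.8  1.1 -6.8] [-0.    -0.    -0.001 -0.     0.002  0.001] 0.0238
16.35 50.91 0.26 -9.2 [ 5.6  1.2 -7.7] [ 0.001  0.001 -0.    -0.001  0.    -0.001] 0.0236
```

View pics/s18.png

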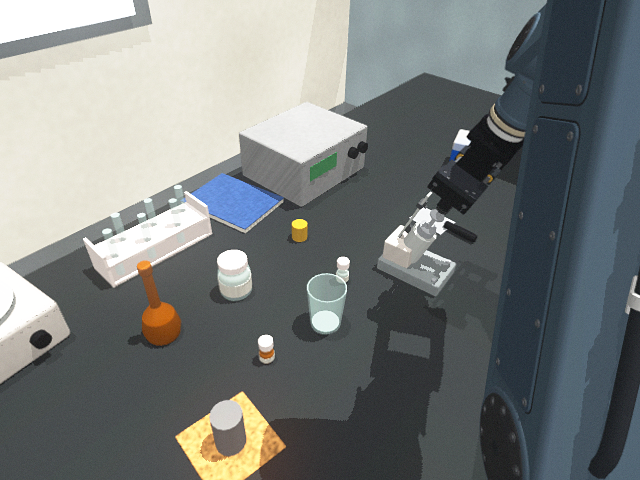

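Everything stands in place. I'll trim by about 0.4 mm to reach 34.3 and recheck.

Emit:
jog_arm(
  increments=[
    [[0,0,0,-0.0002,0,0.0006,1],[0,0,0,-0.0002,0,0.0006,1],[0,0,0,-0.0002,0,0.0006,1],[0,0,0,-0.0002,0,0.0006,1],[0,0,0,-0.0002,0,0.0006,1]],
  ],
)

```text
time: 16.95
position: [0.4839, -0.2507, 0.1722]
tool_rot: [0.093, 0.701, -0.69, 0.156]
ft_force: [6.7, 0.1, -7.4]
grip_width: 0.0238
```

```bash
python3 - <<'E'
from h import *
for k in range(3):
    o=get_obs();print(o["time"],((o["position"]-col)@a*1e3).round(2),(o["ft_force"]@a).round(1),o["joint_velocities"].round(3),round(o["grip_width"],4))
    s=camera("side")
save("s19",cv2.resize(s[185:275,385:465],None,fx=6,fy=6,interpolation=cv2.INTER_CUBIC))
E
```

```text
16.95 51.21 -9.2 [ 0.    -0.001  0.001 -0.002  0.001 -0.002] 0.0238
17.0 51.22 -9.1 [ 0.001  0.001 -0.001 -0.001  0.001  0.002] 0.0238
17.05 51.22 -8.5 [ 0.    -0.002 -0.002 -0.001 -0.001  0.001] 0.024
```

View pics/s19.png

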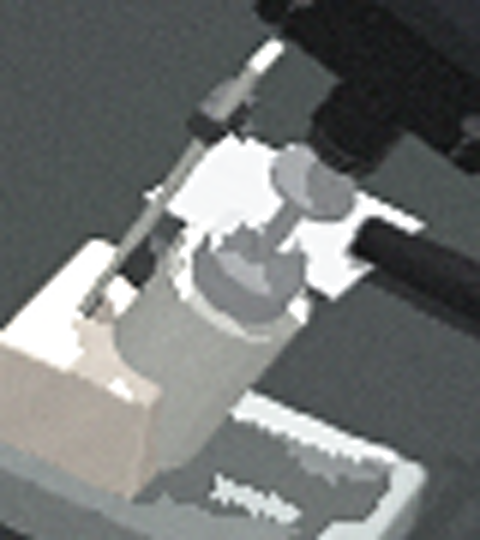

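The rod is steady, pulled out 34.3 mm with about 9 N along the axis, and the clamp has not moved. Handing in.

```bash
python3 -c "
from rig import *
print(hand_in())"
```

```text
the job is handed in; nothing more can be done
None
```

I stood the cap on its rim on the cork mat and let go of it. I then pulled the rod out by its knob and handed in at about 17 s, still holding it.

- **Pull:** I measured the pointer tip at about 36.3 mm beyond the collar top. That puts it 34.3 mm beyond the flange's home position, and the last reading showed the rod pulled out 34.3 mm. It was steady, with about 9 N along the axis against the roughly 8 N I expected from the spring.
- **No slip:** The side camera shows the flange within 1 px of where a 34.1 mm pull (the reading before a last 0.3 mm trim) should put it, so the grip did not slip.
- **Scene:** The cap is upright and alone on the mat, the pointer clamp looks unmoved, and the other things look untouched in the side view.

**Disagreements:**
- The two close views put the tip at 36.5 and 35.6 mm before I corrected them against the known height of the rail. The pointer level is therefore good to about 1 mm.
- The knob's top measured 2 to 4 mm lower than the drawing gives. I did not use that reading.
- A first try at viewing the tester from its left side was stopped by a joint's range, so I measured from the right side instead.

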